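# Pin the link plates into line and hang up the drift

## Robot

A 6-joint arm with a two-finger parallel gripper is mounted at the origin on a cart in front of the work surface, level with it; the furniture and walls round the work are solid. World frame = base frame: x ahead of the robot, y to its left, z up, the work surface at z = 0. Lengths are in m, angles in rad, forces in N, time in s.
With the tool pointing down it reaches from about 0.325 to 0.85 m from the base axis. Payload 4.4 kg.
Tool frame: the origin (TCP) lies midway between the tips of the shut fingers; the grasp point (between the pads) lies 19 mm behind it; z points along the fingers, y is the direction in which the jaws open and shut (so a half turn about z gives the same grasp; the last joint's range is limited). The gripper opens to 94 mm and grips with 3 to 60 N. Pads are 16 mm wide; open, the fingers measure 119 mm over their backs; the gripper's body (75 mm by 177 mm) begins 78 mm behind the grasp point.
Start: joints at [1.198, 0.207, 1.542, -0, 1.393, -0.15], TCP at [0.127, 0.561, 0.205] pointing down, gripper open.
Joint ranges: [-2.73, 2.73], [-0.86, 2.22], [0.23, 2.46], [-1.11, 4.25], [0.08, 2.63], [-2.82, 2.82]. Speed limits (rad/s): [2.79, 2.79, 3.14, 3.14, 3.14, 3.14].

## Interface

Orientations are given as a 3x3 rotation matrix whose columns are the frame's x, y, z axes.
In Python, from workcell import robot gives the robot as it stands.
- The arm moves only by the tool move_arm, never from a script. Its argument "series" is a list of rows, each a list of 7 numbers: the shift along the tool's x, y, z in mm, then the turn, a rotation vector about the tool's x, y, z in rad, then the finger opening in mm, from 0 to 94. A call has exactly 10 rows; each row shifts and turns the pose as measured when the row begins, along the tool's axes as they then stand; what a row does not reach is not made up. A row lasts 1/12 s, in which the tool goes at most 41.7 mm and 7.16 degrees, less where a joint would pass 70% of its speed; a pose out of reach is approached as far as the arm can. A call with a gripper value outside its range is refused whole. The fingers move at their own pace and stop on an object; the grip force is fixed at half the most. Time passes only in rows, so rows that do not move let the fingers close, or fill a call up. It gives the time, the measured TCP pose, the force and the opening at its end, in the units of the state.
- robot.get_obs(): the state, without advancing time (a new reading comes with each control period).
- robot.grab_frame(name): name is "scene" or "top" or "wrist"; returns a dict with "img" (384x512x3 uint8, blue, green, red), "intrinsics" (3x3 intrinsics, pixels), "rvec" (rotation vector, rad) and "tvec" (3), from world to camera coordinates, as OpenCV has them. Camera axes: x right, y down, z forward; pixel columns grow to the right and rows downward; lengths in m; the calibration is good to about 2 mm. The wrist camera is an equidistant fisheye: a pixel r from the principal point sees the ray r / f radians off the axis. A picture is of the moment at which its call begins. There is no depth.
- robot.finish_job(): hands the job in, once; it reports no verdict.
The state is a dict: "t": time; "joint_positions": joint angles; "qvel": joint speeds; "joint_torque": joint torques, N m; "ee_pos": TCP position; "tool_rot": TCP orientation; "force": force on the tool from outside, world axes, zero at the start; "ft_torque": the same for the moment, N m; "finger_gap": finger opening in m.
Only numpy, scipy, OpenCV 4.12 (cv2) and the standard library are available. Lean on these libraries where they do the work, as an engineer would, in place of code of your own. Each camera call takes 0.05 s, during which the arm holds its last target.

## Task

Pin up the link plates on the dowelling jig: lay the two plates that lie on the front of the deck over their holes, the long one on the rightmost hole and the short one on the hole next to it; then take the tapered drift from its stand and, going from the leftmost plate to the rightmost, drive it down through each plate into the jig until its collar sits on the plate and has pulled it into line, drawing the drift out again each time. Finally hang the drift by its eye on the hook's peg, with every plate left flat and in line with its hole; put back and line up again any plate that gets knocked away, and leave the other things on the bench where they are.

Things in the scene. Friction and masses are not known exactly. Their poses are not given: they have to be found in the camera images.
- jig: Fixed dowelling jig: an aluminium deck 260 mm (its x) by 420 mm (its y), 12 mm thick, on two dark rails along y at the front and back edges; deck top 56 mm above the worktop, open below. Origin: centre of its footprint on the worktop. Four vertical 18 mm holes right through the deck, in a row along its y at y = +150, +50, -50, -150 mm, x = +60 mm (the left-hand one, +y, is jig_hole0); the front half of the deck (-x, nearer the robot) is plain and serves to set plates down.
- jig_hole0 (a point): Centre of the mouth of jig hole 0 (far left place, seen from the robot), at deck-top height; often hidden by its plate.
- jig_hole1 (a point): Centre of the mouth of jig hole 1 (second from the left place, seen from the robot), at deck-top height; often hidden by its plate.
- jig_hole2 (a point): Centre of the mouth of jig hole 2 (third from the left place, seen from the robot), at deck-top height; often hidden by its plate.
- jig_hole3 (a point): Centre of the mouth of jig hole 3 (far right place, seen from the robot), at deck-top height; often hidden by its plate.
- plate_0: Loose dark steel link plate, 50 mm (its x) by 36 mm (its y), 6 mm thick, about 0.15 kg, with an 18 mm hole through its middle; belongs on jig hole 0 (far left place). At the start it lies there, its hole 3 to 6 mm out of line with the jig hole. Origin: centre of the hole, on the underside. May be absent. It slides on the deck when pushed, and can be gripped across its width or, with a neighbour in the way, end to end.
- plate_1: Loose dark steel link plate, 50 mm (its x) by 36 mm (its y), 6 mm thick, about 0.15 kg, with an 18 mm hole through its middle; belongs on jig hole 1 (second from the left place). At the start it lies there, its hole 3 to 6 mm out of line with the jig hole. Origin: centre of the hole, on the underside. May be absent. It slides on the deck when pushed, and can be gripped across its width or, with a neighbour in the way, end to end.
- plate_2: Loose dark steel link plate, 50 mm (its x) by 36 mm (its y), 6 mm thick, about 0.15 kg, with an 18 mm hole through its middle; belongs on jig hole 2 (third from the left place). At the start it lies flat on the plain front half of the deck. Origin: centre of the hole, on the underside. It slides on the deck when pushed, and can be gripped across its width or, with a neighbour in the way, end to end.
- plate_3: Loose dark steel link plate, 66 mm (its x) by 36 mm (its y), 6 mm thick, about 0.15 kg, with an 18 mm hole through its middle; belongs on jig hole 3 (far right place). At the start it lies flat on the plain front half of the deck. It is the only long plate, the others being 50 mm long. Origin: centre of the hole, on the underside. It slides on the deck when pushed, and can be gripped across its width or, with a neighbour in the way, end to end.
- drift: Loose steel alignment pin, about 0.25 kg, upright in the stand at first. Origin: its tip; z up its axis. Heights above the tip: slippery polished taper, 5 mm diameter to 17.3 mm at 44 mm; 17.3 mm land to 52 mm; collar 28 mm wide, 52 to 59 mm; eye of 20 mm bore (bar 9 mm, 38 mm over all, its axis = the drift's x) centred at 74.5 mm; dark grip block 14 mm (x) by 22 mm (y), 91 to 125 mm.
- drift_collar (a point): Centre of the collar's underside, on the drift's axis, 52 mm above the tip.
- drift_eye (a point): Centre of the drift's eye, 74.5 mm above the tip.
- stand: Fixed grey stand block, 66 mm square and 60 mm high on a 90 mm square foot, with a vertical 21 mm hole in its top in which the drift stands on its collar (tip 8 mm above the worktop). Origin: centre of its footprint.
- hook: Fixed hook stand: a 90 mm square dark foot, 12 mm high, a post of 14 mm diameter up to 147 mm, and one straight round peg of 7 mm diameter that starts on the post axis at height 140 mm, points to the hook's -x and rises towards its free end by 14 degrees, 60 mm long with a 9 mm ball end. Origin: centre of its footprint.
- hook_mid (a point): Point on the peg's axis half way along it (a drift hung there may lean a few degrees), 29 mm from the post axis, at height 147 mm.
- hook_end (a point): Centre of the ball at the peg's free end, 58 mm from the post axis, at height 155 mm.
- grease_tin: Bystander: white round tin, 53 mm diameter, 26 mm high, loose; origin at the centre of its underside.
- feeler_gauge: Bystander: closed feeler gauge, 46x100x11 mm, loose; origin under its middle.
- marker: Bystander: marker pen lying on the worktop, 17x135x16 mm, loose; origin under its middle.
- tape_roll: Bystander: roll of tape lying flat, 104 mm diameter, 25 mm high, loose; origin under its middle.
- vial: Bystander: small upright vial with a white cap, 23 mm diameter, 48 mm high, loose; origin under its middle.
- bush: Bystander: steel collared bush, 24 mm diameter, 18 mm high, loose; origin under its middle.

How it is judged:
By the outcome, as a careful person would: the job done as asked, in the order asked, and still so for the second after the job is handed in, with the robot touching nothing.
Of plate_0, plate_1 only 1 to 2 are there at a start; the rules pass over those that are not, and their reading is None.
At some moment in a run one of plate_0, plate_1, plate_2, plate_3 may be knocked a few centimetres aside while the robot is not near it.
It also fails if it takes over 210 s, if anything falls off the work surface, if the arm or the gripper's body presses on something with over 40 N, if the wrist force passes 120 N, or if a joint passes its speed limit or range.

## Working session

There is one attempt and no reset: what is moved stays moved. The work goes in short steps, Python scripts to look and compute and a tool call to move; the robot and the scene stay as the last step left them, time stands still between calls to the robot, and variables do not carry over. Pictures are saved under pics/ and viewed, and the job is handed in when it is done.

Besides the shell and the picture viewer there is one more tool, called after "Request:" as name(argument=value, ...), one argument or row to a line, values as JSON. move_arm: Moves the arm, as the interface text tells. Its arguments: {"type":"object","properties":{"series":{"type":"array","items":{"type":"array","items":{"type":"number"}}}},"required":["series"]}

```bash
ls -la; mkdir -p pics; cat > h.py <<'E'
import numpy as np, cv2
from workcell import robot
def grab(n,fn=None):
    f=robot.grab_frame(n)
    if fn: cv2.imwrite('pics/'+fn,f['img'])
    return f
def ray(f,uv,wrist=False):
    K=np.array(f['intrinsics']);R=cv2.Rodrigues(np.array(f['rvec'],float))[0];t=np.array(f['tvec'],float).ravel()
    x=(uv[0]-K[0,2])/K[0,0];y=(uv[1]-K[1,2])/K[1,1]
    if wrist:
        r=np.hypot(x,y);d=np.array([x/r*np.sin(r),y/r*np.sin(r),np.cos(r)]) if r>1e-9 else np.array([0,0,1.])
    else: d=np.array([x,y,1.])
    return -R.T@t, R.T@(d/np.linalg.norm(d))
def onz(f,uv,z,wrist=False):
    c,d=ray(f,uv,wrist); return c+d*(z-c[2])/d[2]
def proj(f,p,wrist=False):
    K=np.array(f['intrinsics']);R=cv2.Rodrigues(np.array(f['rvec'],float))[0];t=np.array(f['tvec'],float).ravel()
    q=R@np.array(p,float)+t
    if wrist:
        th=np.arctan2(np.hypot(q[0],q[1]),q[2]);s=th/np.hypot(q[0],q[1]);return np.array([K[0,0]*q[0]*s+K[0,2],K[1,1]*q[1]*s+K[1,2]])
    return np.array([K[0,0]*q[0]/q[2]+K[0,2],K[1,1]*q[1]/q[2]+K[1,2]])
E
python3 - <<'E'
from h import *
np.set_printoptions(precision=4,suppress=True)
o=robot.get_obs(); print(o)
for n in ("scene","top","wrist"):
    f=grab(n,n+'0.png'); print(n,f['intrinsics'],f['rvec'],f['tvec'])
    print(ray(f,(256,192),n=='wrist'))
E
```

```text
total 12
drwxr-xr-x  3 agent agent 4096 Dec  6 15:14 .
drwxr-xr-x 23 root  root  4096 Dec  6 15:14 ..
drwxr-xr-x  2 agent agent 4096 Dec  6 15:14 pics
{'t': 0.0, 'joint_positions': array([ 1.1985,  0.2074,  1.5429, -0.    ,  1.3935, -0.1505]), 'qvel': array([-0.0005, -0.0008,  0.0015,  0.    , -0.0008, -0.0004]), 'joint_torque': array([ -0.0001, -37.089 , -28.1409,   0.0698,   0.0364,  -0.0001]), 'ee_pos': array([0.1262, 0.5602, 0.2043]), 'tool_rot': array([[-0.9755,  0.2199, -0.0008],
       [ 0.2199,  0.9755, -0.0021],
       [ 0.0003, -0.0022, -1.    ]]), 'force': array([ 0.8813,  0.2769, -0.0063]), 'ft_torque': array([-0.0174, -0.0503,  0.0373]), 'finger_gap': 0.09372909025608282}
scene [[454.4822   0.     256.1378]
 [  0.     454.4822 197.5113]
 [  0.       0.       1.    ]] [ 1.9238 -0.9143  0.564 ] [-0.2534  0.3454  1.1576]
(array([-0.5137, -0.7083,  0.8706]), array([ 0.6945,  0.5392, -0.4763]))
top [[371.8975   0.     255.9261]
 [  0.     371.8975 189.5927]
 [  0.       0.       1.    ]] [ 2.1318 -2.1079  0.181 ] [0.1164 0.6077 1.1336]
(array([0.39  , 0.1071, 1.2265]), array([ 0.1754,  0.0132, -0.9844]))
wrist [[297.3186   0.     255.5255]
 [  0.     297.3186 188.4784]
 [  0.       0.       1.    ]] [-2.2872 -1.8304 -0.2365] [-0.574  -0.0282  0.3903]
(array([0.0552, 0.5765, 0.3838]), array([ 0.2608, -0.0584, -0.9636]))
```

View pics/scene0.png

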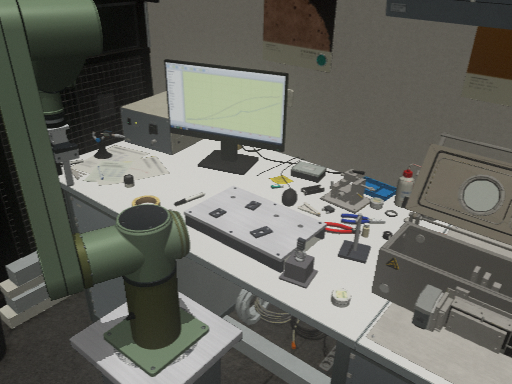

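View pics/top0.png

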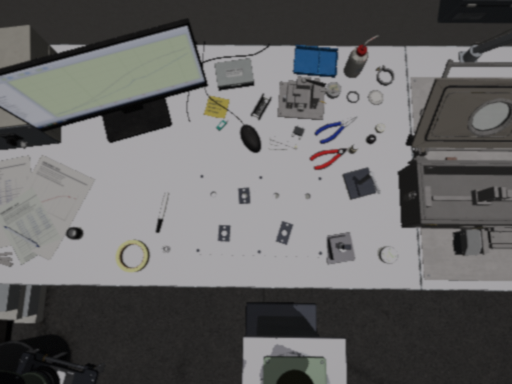

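View pics/wrist0.png

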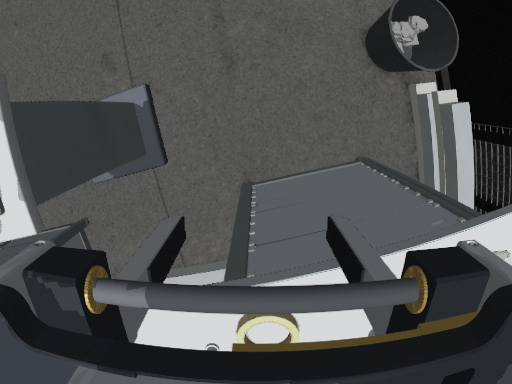

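```bash
python3 - <<'E'
from h import *
im=cv2.imread('pics/top0.png')
cv2.imwrite('pics/top0z.png',cv2.resize(im[160:280,185:335],None,fx=5,fy=5,interpolation=cv2.INTER_CUBIC))
cv2.imwrite('pics/top0y.png',cv2.resize(im[150:270,310:420],None,fx=5,fy=5,interpolation=cv2.INTER_CUBIC))
f=grab('top')
for uv in [(213,193),(244,195),(277,195),(308,195)]: print(onz(f,uv,.056))
E
```

```text
[0.59389664 0.26044215 0.056     ]
[0.58843586 0.16108732 0.056     ]
[0.58952839 0.05576383 0.056     ]
[ 0.59055266 -0.04297889  0.056     ]
```

View pics/top0z.png

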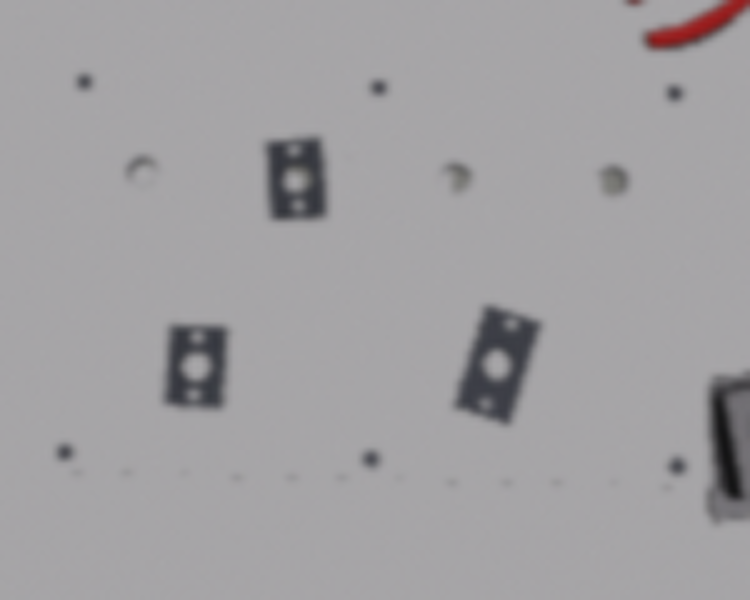

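View pics/top0y.png

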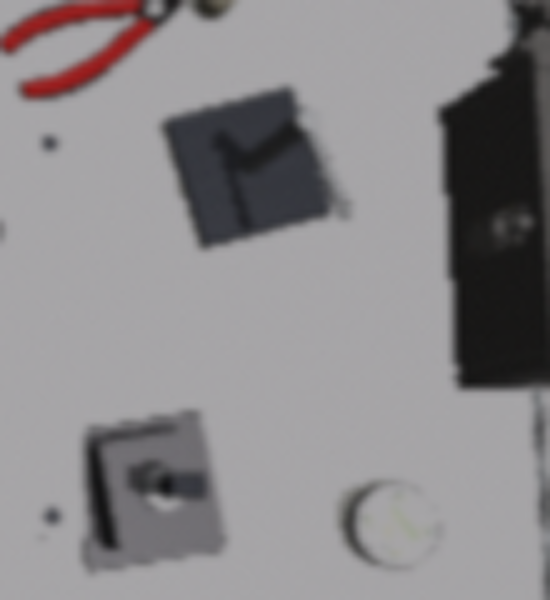

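Request:
move_arm(
  series=[
    [0,0,-5,0,0,-0.111,94],
    [0,0,-5,0,0,-0.111,94],
    [-23,-26,-5,0,0,0,94],
    [-23,-26,-5,0,0,0,94],
    [-23,-26,-5,0,0,0,94],
    [-23,-26,-5,0,0,0,94],
    [-23,-26,-5,0,0,0,94],
    [-23,-26,-5,0,0,0,94],
    [-23,-26,-5,0,0,0,94],
    [-23,-26,-5,0,0,0,94],
  ],
)

```text
t: 1.03
ee_pos: [0.3138, 0.3493, 0.252]
tool_rot: [[-1.0, -0.026, -0.005], [-0.026, 1.0, -0.006], [0.006, -0.006, -1.0]]
force: [0.3, -0.5, 0.0]
finger_gap: 0.0943
```

Request:
move_arm(
  series=[
    [-24,-28,-2,0,0,0.01,94],
    [-24,-28,-2,0,0,0,94],
    [-24,-28,-2,0,0,0,94],
    [-24,-28,-2,0,0,0,94],
    [-24,-28,-2,0,0,0,94],
    [-24,-28,-2,0,0,0,94],
    [-24,-28,-2,0,0,0,94],
    [-24,-28,-2,0,0,0,94],
    [-24,-28,-2,0,0,0,94],
    [0,0,0,0,0,0,94],
  ],
)

```text
t: 1.87
ee_pos: [0.5453, 0.0819, 0.272]
tool_rot: [[-1.0, -0.01, -0.001], [-0.01, 1.0, -0.006], [0.001, -0.006, -1.0]]
force: [-0.5, -0.1, -0.1]
finger_gap: 0.0936
```

```bash
python3 - <<'E'
from h import *
np.set_printoptions(precision=4,suppress=True)
f=grab('wrist','w1.png');o=robot.get_obs();print(o['ee_pos'],o['tool_rot'],proj(f,o['ee_pos'],True))
E
```

```text
[0.5434 0.0841 0.2717] [[-0.9999 -0.0109 -0.003 ]
 [-0.0109  0.9999 -0.004 ]
 [ 0.0031 -0.004  -1.    ]] [259.389  223.4937]
```

View pics/w1.png

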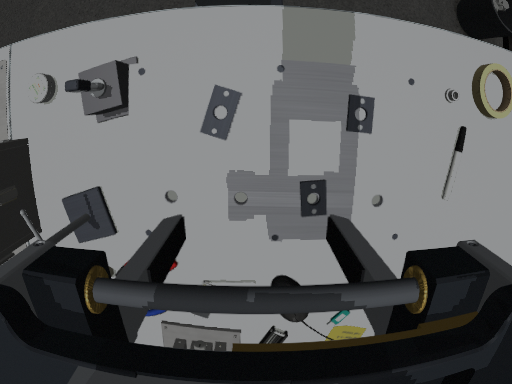

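```bash
cat >> h.py <<'E'
def plates(f,z=.062,amin=300,amax=4000,th=75,wrist=True):
    g=cv2.cvtColor(f['img'],cv2.COLOR_BGR2GRAY)
    m=(g<th).astype(np.uint8)
    cs,_=cv2.findContours(m,cv2.RETR_EXTERNAL,cv2.CHAIN_APPROX_NONE)
    out=[]
    for c in cs:
        a=cv2.contourArea(c)
        if not amin<a<amax: continue
        P=np.array([onz(f,p[0],z,wrist)[:2] for p in c],np.float32)
        (cx,cy),(w,h),ang=cv2.minAreaRect(P)
        out.append((np.round([cx,cy],4),round(max(w,h)*1e3,1),round(min(w,h)*1e3,1),round(ang if w>h else ang+90,1),c.reshape(-1,2).mean(0).round(1)))
    return out
E
python3 - <<'E'
from h import *
np.set_printoptions(precision=4,suppress=True)
f=grab('wrist','w2.png')
for i in range(3):print(robot.get_obs()['ee_pos'])
for p in plates(f): print(p)
cv2.imwrite('pics/w2z.png',cv2.resize(f['img'][80:230,140:400],None,fx=3,fy=3,interpolation=cv2.INTER_CUBIC))
E
```

```text
[0.5421 0.0859 0.2715]
[0.5421 0.0859 0.2715]
[0.5421 0.0859 0.2715]
(array([0.588 , 0.1607]), 51.6, 36.7, 5.7, array([310.9, 199.3]))
(array([0.4696, 0.2202]), 49.7, 37.5, 177.3, array([357.4, 115.4]))
(array([0.473 , 0.0336]), 64.7, 35.5, 162.8, array([218.3, 113.9]))
(array([ 0.4289, -0.1652]), 86.4, 27.6, 83.3, array([89.5, 89.3]))
(array([0.4104, 0.4386]), 85.9, 43.8, 10.2, array([478.4,  92.4]))
(array([ 0.4437, -0.1162]), 94.7, 56.9, 145.8, array([113.9,  96.4]))
```

View pics/w2z.png

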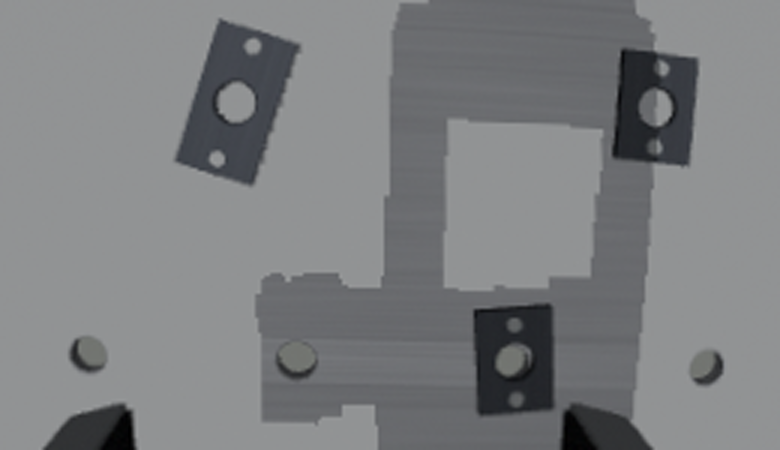

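```bash
python3 - <<'E'
from h import *
np.set_printoptions(precision=4,suppress=True)
f=grab('wrist')
print(robot.get_obs()['ee_pos'])
H=[onz(f,(140+x/3,80+y/3),.056,True)[:2] for x,y in [(706,367),(297,358),(89,353)]]
H=np.array(H);print(H)
d=H[0]-H[2];print(np.linalg.norm(d),np.arctan2(-d[0],d[1]))
print(onz(f,(140+514/3,80+361/3),.062,True),[onz(f,(140+x/3,80+y/3),.062,True)[:2] for x,y in [(236,102),(657,107)]])
t=robot.grab_frame('top')
for x,y in [(142,171),(456,178),(614,181)]: print(onz(t,(185+x/5,160+y/5),.056))
E
```

```text
[0.5414 0.0871 0.2716]
[[ 0.5914  0.2621]
 [ 0.5888  0.0628]
 [ 0.5882 -0.0368]]
0.29887221762925426 -0.010934248661309827
[0.5872 0.1629 0.062 ] [array([0.4718, 0.0361]), array([0.4679, 0.2236])]
[0.59  0.259 0.056]
[0.5876 0.0583 0.056 ]
[ 0.5867 -0.0423  0.056 ]
```

Request:
move_arm(
  series=[
    [14,-10.5,10,0,0,0,94],
    [14,-10.5,15,0,0,0,94],
    [14,-10.5,20,0,0,0,94],
    [14,-10.5,20,0,0,0,94],
    [14,-10.5,20,0,0,0,94],
    [0,0,20,0,0,0.104,94],
    [0,0,20,0,0,0.104,94],
    [0,0,20,0,0,0.104,94],
    [0,0,5,0,0,0,94],
    [0,0,0,0,0,0,94],
  ],
)

```text
t: 2.9
ee_pos: [0.4604, 0.0484, 0.1189]
tool_rot: [[-0.961, 0.276, 0.002], [0.276, 0.961, 0.001], [-0.001, 0.001, -1.0]]
force: [-0.1, -0.3, -0.1]
finger_gap: 0.0941
```

```bash
cat >> h.py <<'E'
def to(tgt,head=None):
    "print tool-frame shift (mm) to tgt and tool-z turn for tool-x heading (deg)"
    o=robot.get_obs();R=o['tool_rot'];d=R.T@(np.array(tgt)-o['ee_pos'])*1e3
    h=np.degrees(np.arctan2(R[1,0],R[0,0]))%360
    s='ee %s head %.2f shift %s gap %.1f'%(o['ee_pos'].round(4),h,d.round(1),o['finger_gap']*1e3)
    if head is not None: s+=' turn %.3f'%np.radians(h-head)
    # tilt: rotvec in tool frame bringing tool z to world down
    a=np.cross([0,0,1],R.T@np.array([0,0,-1.])); s+=' tilt %s F %s'%(a.round(3),o['force'].round(1))
    print(s)
E
python3 - <<'E'
from h import *
f=grab('wrist','w3.png')
for p in plates(f,amax=20000): print(p)
to([.473,.0336,.0575],162.8)
E
```

```text
(array([ 0.4086, -0.2206]), 44.4, 30.1, 169.0, array([ 10.9, 217.5]))
(array([0.4719, 0.0334]), 67.0, 35.9, 162.0, array([242.2, 215.3]))
(array([ 0.4206, -0.0932]), 65.1, 37.4, 9.4, array([ 89. , 197.8]))
(array([0.4687, 0.2198]), 50.4, 38.9, 177.1, array([436.2, 157.2]))
(array([0.2883, 0.0076]), 373.4, 153.2, 76.7, array([157.9,  31.8]))
ee [0.4604 0.0485 0.1193] head 163.95 shift [-16.1 -10.9  61.8] gap 93.9 turn 0.020 tilt [ 0.002  0.001 -0.   ] F [-1.4 -0.5  0.5]
```

View pics/w3.png

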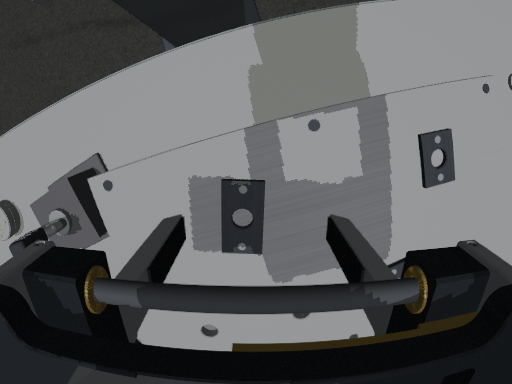

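Request:
move_arm(
  series=[
    [-7,-5,10,0,0,0.02,94],
    [-7,-5,15,0,0,0.01,94],
    [-1,-1,15,0,0,0,70],
    [0,0,10,0,0,0,70],
    [0,0,5,0,0,0,70],
    [0,0,0,0,0,0,60],
    [0,0,0,0,0,0,60],
    [0,0,0,0,0,0,60],
    [0,0,0,0,0,0,60],
    [0,0,0,0,0,0,60],
  ],
)

```text
t: 3.78
ee_pos: [0.4826, 0.0332, 0.0702]
tool_rot: [[-0.955, 0.297, 0.022], [0.297, 0.955, -0.001], [-0.021, 0.005, -1.0]]
force: [1.1, 0.6, 0.9]
finger_gap: 0.0597
```

```bash
python3 - <<'E'
from h import *
f=grab('wrist','w4.png')
for p in plates(f,amax=20000): print(p)
to([.4719,.0334,.0575],162)
E
```

```text
(array([ 0.4324, -0.1789]), 77.4, 17.7, 99.1, array([ 15.2, 230.3]))
(array([0.4722, 0.0332]), 67.1, 35.9, 162.2, array([251., 204.]))
(array([ 0.4217, -0.092 ]), 66.0, 39.0, 8.4, array([ 63.7, 189.8]))
(array([0.4688, 0.2192]), 50.3, 40.4, 177.2, array([477.9, 131.5]))
(array([ 0.3031, -0.0453]), 166.6, 91.5, 76.7, array([72.5, 28.5]))
ee [0.4828 0.0332 0.0703] head 162.74 shift [10.7 -3.1 12.6] gap 60.0 turn 0.013 tilt [ 0.005  0.022 -0.   ] F [ 0.3 -0.2 -0.1]
```

View pics/w4.png

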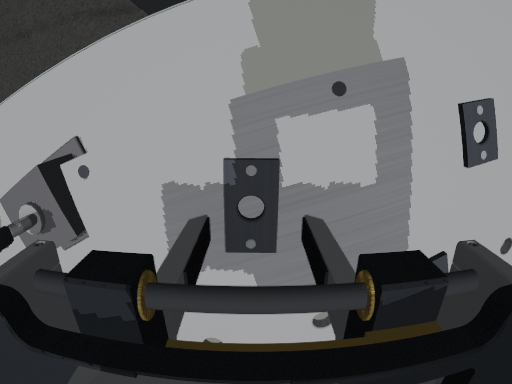

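Request:
move_arm(
  series=[
    [4,-1,3,0.002,0.01,0.005,60],
    [3,-1,3,0.002,0.008,0.005,60],
    [2,-1,3,0,0.004,0,60],
    [1,0,2,0,0,0,60],
    [0,0,1,0,0,0,60],
    [0,0,0,0,0,0,60],
    [0,0,0,0,0,0,60],
    [0,0,0,0,0,0,60],
    [0,0,0,0,0,0,60],
    [0,0,0,0,0,0,60],
  ],
)

```text
t: 4.67
ee_pos: [0.4714, 0.0335, 0.0574]
tool_rot: [[-0.952, 0.307, -0.001], [0.307, 0.952, 0.002], [0.002, 0.001, -1.0]]
force: [-0.2, 0.3, -0.5]
finger_gap: 0.0599
```

```bash
python3 - <<'E'
from h import *
to([.4721,.0333,.0575],162.1)
E
```

```text
ee [0.4714 0.0335 0.0574] head 162.12 shift [-0.7  0.  -0.1] gap 59.9 turn 0.000 tilt [ 0.001 -0.002  0.   ] F [-0.2  0.3 -0.5]
```

Right on target. Close.

Request:
move_arm(
  series=[
    [0,0,0,0,0,0,30],
    [0,0,0,0,0,0,30],
    [0,0,0,0,0,0,30],
    [0,0,0,0,0,0,30],
    [0,0,0,0,0,0,30],
    [0,0,0,0,0,0,30],
    [0,0,0,0,0,0,30],
    [0,0,-5,0,0,0,30],
    [0,0,-10,0,0,0,30],
    [0,0,-10,0,0,0,30],
  ],
)

```text
t: 5.5
ee_pos: [0.4687, 0.0337, 0.0815]
tool_rot: [[-0.952, 0.307, -0.008], [0.307, 0.952, 0.002], [0.008, -0.0, -1.0]]
force: [0.4, 0.7, -1.4]
finger_gap: 0.035
```

```bash
python3 - <<'E'
from h import *
f=grab('wrist','w5.png')
to([.5888,-.0380,.10],179.4)
t=robot.grab_frame('top')
g=cv2.cvtColor(t['img'],cv2.COLOR_BGR2GRAY)
E
```

```text
ee [0.4705 0.0336 0.0838] head 162.13 shift [-134.5  -31.8  -16.8] gap 35.4 turn -0.302 tilt [ 0.001 -0.004  0.   ] F [ 0.9 -0.1 -1.5]
```

View pics/w5.png

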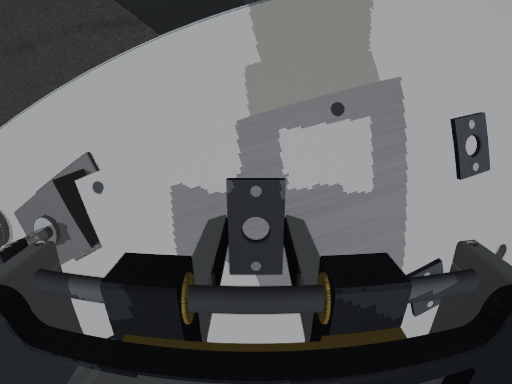

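Request:
move_arm(
  series=[
    [0,0,-3,0,0,-0.1,30],
    [0,0,-3,0,0,-0.11,30],
    [-5,-3,0,0,0,-0.08,30],
    [-15,-9,0,0,0,-0.012,30],
    [-25,-15,0,0,0,0,30],
    [-28,-17,0,0,0,0,30],
    [-22,-13,0,0,0,0,30],
    [-12,-8,0,0,0,0,30],
    [-5,-3,0,0,0,0,30],
    [-1,0,0,0,0,0,30],
  ],
)

```text
t: 6.43
ee_pos: [0.5882, -0.0366, 0.0919]
tool_rot: [[-1.0, -0.008, 0.002], [-0.008, 1.0, 0.001], [-0.002, 0.001, -1.0]]
force: [0.2, -0.3, -1.8]
finger_gap: 0.0354
```

```bash
python3 - <<'E'
from h import *
f=grab('wrist','w6.png')
to([.5888,-.0380,.0585],179.4)
E
```

```text
ee [ 0.5877 -0.0363  0.0919] head 180.45 shift [-1.  -1.8 33.4] gap 35.6 turn 0.018 tilt [ 0.002  0.001 -0.   ] F [ 0.9 -1.  -1.3]
```

View pics/w6.png

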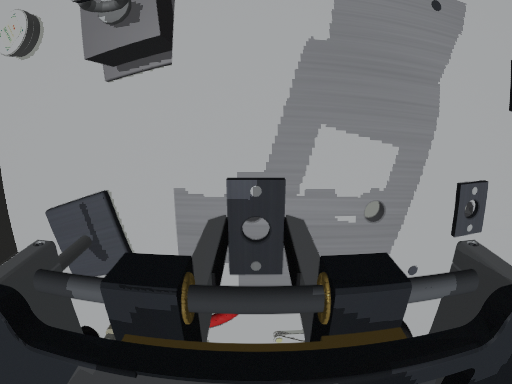

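```bash
python3 - <<'E'
from h import *
f=grab('wrist')
z=robot.get_obs()['ee_pos'][2]
g=cv2.resize(f['img'][185:250,220:400],None,fx=4,fy=4,interpolation=cv2.INTER_CUBIC);cv2.imwrite('pics/w6z.png',g)
print(onz(f,(256,229),z+.0046,True),onz(f,(373.5,209),.056,True))
E
```

```text
[ 0.58777875 -0.03626208  0.09626617] [0.58825588 0.05889651 0.056     ]
```

View pics/w6z.png

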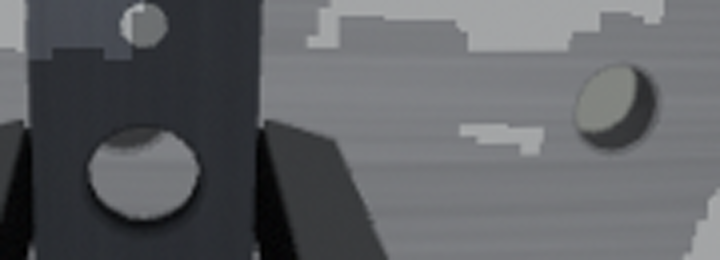

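Request:
move_arm(
  series=[
    [-1,-2,5,0,0,0.01,30],
    [-0.5,-1,8,0,0,0.008,30],
    [0,0,8,0,0,0,30],
    [0,0,6,0,0,0,30],
    [0,0,3,0,0,0,30],
    [0,0,1,0,0,0,30],
    [0,0,0,0,0,0,30],
    [0,0,0,0,0,0,30],
    [0,0,0,0,0,0,30],
    [0,0,0,0,0,0,30],
  ],
)

```text
t: 7.37
ee_pos: [0.5841, -0.0357, 0.0578]
tool_rot: [[-1.0, 0.008, -0.003], [0.008, 1.0, 0.002], [0.003, 0.002, -1.0]]
force: [0.1, -0.9, -0.3]
finger_gap: 0.0352
```

```bash
python3 - <<'E'
from h import *
f=grab('wrist','w7.png')
to([.589,-.0395,.0575],179.4)
g=cv2.resize(f['img'][160:260,200:400],None,fx=4,fy=4,interpolation=cv2.INTER_CUBIC);cv2.imwrite('pics/w7z.png',g)
E
```

```text
ee [ 0.5841 -0.0357  0.0579] head 179.56 shift [-4.9 -3.8  0.3] gap 35.3 turn 0.003 tilt [ 0.002 -0.003  0.   ] F [-0.  -0.5 -0.5]
```

View pics/w7z.png

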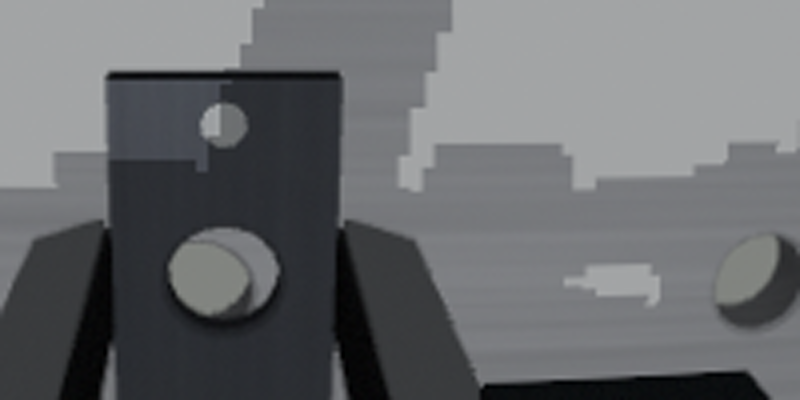

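Request:
move_arm(
  series=[
    [-1,-1,-1.5,0,0,0,30],
    [-2,-1.5,0,0,0,0,30],
    [-1.5,-1.5,0,0,0,0,30],
    [-0.5,-0.5,0,0,0,0,30],
    [0,0,0,0,0,0,30],
    [0,0,0,0,0,0,30],
    [0,0,0,0,0,0,30],
    [0,0,0,0,0,0,30],
    [0,0,0,0,0,0,30],
    [0,0,0,0,0,0,30],
  ],
)

```text
t: 8.25
ee_pos: [0.5889, -0.0403, 0.0584]
tool_rot: [[-1.0, 0.008, -0.005], [0.008, 1.0, 0.003], [0.005, 0.003, -1.0]]
force: [-0.0, -0.2, -1.4]
finger_gap: 0.0354
```

```bash
python3 - <<'E'
from h import *
f=grab('wrist','w8.png')
to([.589,-.0395,.0575],179.4)
g=cv2.resize(f['img'][160:260,200:400],None,fx=4,fy=4,interpolation=cv2.INTER_CUBIC);cv2.imwrite('pics/w8z.png',g)
E
```

```text
ee [ 0.5889 -0.0403  0.0584] head 179.54 shift [-0.1  0.8  0.9] gap 35.3 turn 0.002 tilt [ 0.003 -0.005  0.   ] F [ 0.  -0.  -1.3]
```

View pics/w8z.png

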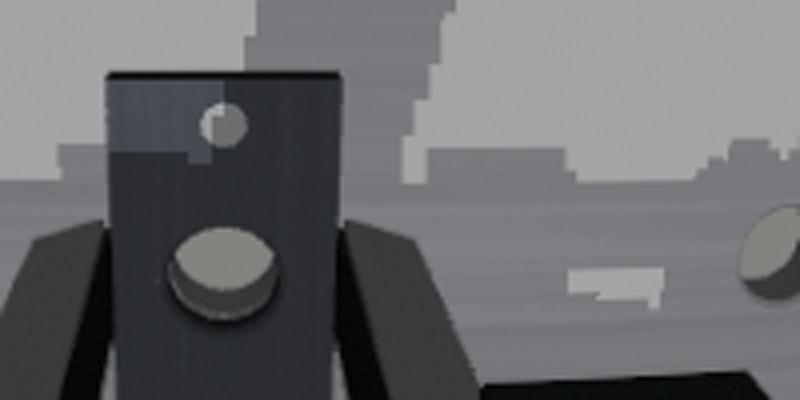

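Request:
move_arm(
  series=[
    [0,0,0.8,0,0,0,30],
    [0,0,0,0,0,0,62],
    [0,0,0,0,0,0,62],
    [0,0,0,0,0,0,62],
    [0,0,0,0,0,0,62],
    [0,0,-8,0,0,0,62],
    [0,0,-15,0,0,0,62],
    [0,0,-15,0,0,0,62],
    [0,0,-10,0,0,0,62],
    [0,0,-3,0,0,0,62],
  ],
)

```text
t: 9.13
ee_pos: [0.5894, -0.0404, 0.1124]
tool_rot: [[-1.0, 0.008, -0.005], [0.008, 1.0, 0.004], [0.005, 0.003, -1.0]]
force: [0.2, 0.3, 0.7]
finger_gap: 0.062
```

```bash
python3 - <<'E'
from h import *
f=grab('wrist','w9.png')
to([.4687,.2196,.09],177.1)
for p in plates(f,amax=20000): print(p)
g=cv2.resize(f['img'][120:260,180:420],None,fx=3,fy=3,interpolation=cv2.INTER_CUBIC);cv2.imwrite('pics/w9z.png',g)
E
```

```text
ee [ 0.5897 -0.0405  0.1127] head 179.55 shift [123. 259.  24.] gap 61.9 turn 0.043 tilt [ 0.003 -0.004  0.   ] F [0.6 0.  0.1]
(array([0.588 , 0.1586]), 50.9, 39.9, 5.4, array([459.9, 197.1]))
(array([ 0.5893, -0.0405]), 65.9, 35.9, 179.7, array([255.6, 201.2]))
(array([0.4696, 0.2096]), 50.1, 25.2, 179.4, array([503.5,  83.2]))
(array([ 0.4341, -0.2417]), 43.0, 29.3, 155.7, array([39.1, 41.8]))
(array([ 0.4599, -0.1213]), 83.9, 50.3, 130.0, array([153.7,  44.2]))
(array([ 0.4174, -0.1599]), 87.5, 28.4, 53.2, array([118.3,  13.3]))
```

View pics/w9z.png

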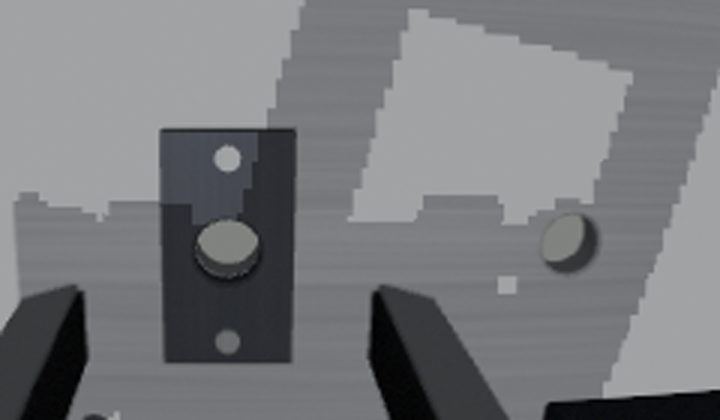

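Request:
move_arm(
  series=[
    [7,15,0,0,0,0,62],
    [14,30,0,0,0,0.01,62],
    [17,36,0,0,0,0.01,62],
    [17,36,0,0,0,0.01,62],
    [17,36,0,0,0,0.01,62],
    [17,36,0,0,0,0,62],
    [15,32,0,0,0,0,62],
    [11,22,0,0,0,0,62],
    [6,12,0,0,0,0,62],
    [2,4,0,0,0,0,62],
  ],
)

```text
t: 10.02
ee_pos: [0.461, 0.2368, 0.1082]
tool_rot: [[-0.998, 0.055, -0.014], [0.055, 0.998, 0.004], [0.014, 0.003, -1.0]]
force: [-0.7, -0.8, 0.2]
finger_gap: 0.0622
```

```bash
python3 - <<'E'
from h import *
f=grab('wrist','w10.png')
to([.4687,.2196,.0575],177.1)
for p in plates(f,amax=20000): print(p)
E
```

```text
ee [0.4608 0.2368 0.108 ] head 176.83 shift [ -9.6 -16.9  50.3] gap 62.3 turn -0.005 tilt [ 0.004 -0.015  0.   ] F [-0.8  0.4 -0.4]
(array([0.4689, 0.2213]), 50.8, 35.6, 177.1, array([237.4, 214.2]))
(array([0.3953, 0.4846]), 64.4, 35.3, 178.8, array([503.8, 124.5]))
(array([0.3945, 0.4396]), 80.4, 40.2, 178.4, array([468.3, 121.1]))
(array([0.2886, 0.2476]), 537.9, 91.1, 87.0, array([249.9,  21.2]))
```

View pics/w10.png

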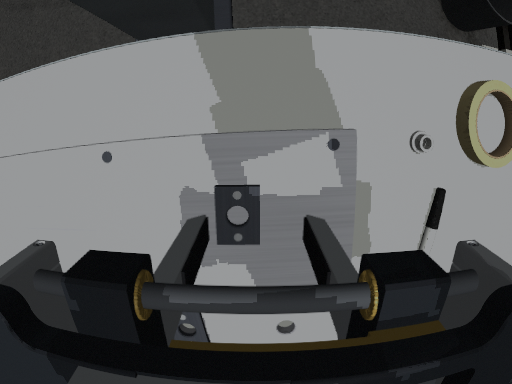

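Request:
move_arm(
  series=[
    [-3,-5,5,0,-0.008,0,62],
    [-4,-6,10,0,-0.007,0,62],
    [-2,-3,12,0,0,0,62],
    [-0.5,-1,10,0,0,0,62],
    [0,0,7,0,0,0,62],
    [0,0,3,0,0,0,62],
    [0,0,1,0,0,0,62],
    [0,0,0,0,0,0,62],
    [0,0,0,0,0,0,62],
    [0,0,0,0,0,0,62],
  ],
)

```text
t: 10.9
ee_pos: [0.4717, 0.2155, 0.0568]
tool_rot: [[-0.998, 0.062, 0.003], [0.062, 0.998, 0.002], [-0.002, 0.002, -1.0]]
force: [-0.1, -0.5, -0.8]
finger_gap: 0.0622
```

```bash
python3 - <<'E'
from h import *
f=grab('wrist','w11.png')
for p in plates(f,amax=20000): print(p)
to([.4689,.2213,.0575],177.1)
E
```

```text
(array([0.4687, 0.2214]), 51.3, 35.7, 177.5, array([264.8, 222.1]))
(array([0.3977, 0.4118]), 61.7, 15.8, 1.5, array([507., 114.]))
(array([0.3256, 0.3722]), 125.1, 23.3, 101.9, array([456.1,   6.4]))
(array([0.3244, 0.1005]), 175.3, 46.4, 73.4, array([87.9, 12.9]))
ee [0.4716 0.2155 0.0567] head 176.47 shift [ 3.1  5.6 -0.8] gap 61.8 turn -0.011 tilt [ 0.002  0.002 -0.   ] F [0.8 0.1 0.5]
```

Request:
move_arm(
  series=[
    [1.5,2.5,-1,0,0,-0.01,62],
    [1,2.5,0,0,0,-0.005,62],
    [0.5,1,0,0,0,0,62],
    [0,0,0,0,0,0,30],
    [0,0,0,0,0,0,30],
    [0,0,0,0,0,0,30],
    [0,0,0,0,0,0,30],
    [0,0,0,0,0,0,30],
    [0,0,0,0,0,0,30],
    [0,0,0,0,0,0,30],
  ],
)

```text
t: 11.78
ee_pos: [0.4686, 0.2225, 0.0578]
tool_rot: [[-0.999, 0.044, 0.003], [0.044, 0.999, 0.002], [-0.003, 0.002, -1.0]]
force: [-0.3, -0.4, 0.3]
finger_gap: 0.0354
```

```bash
python3 - <<'E'
from h import *
f=grab('wrist','w12.png')
for p in plates(f,amax=20000): print(p)
to([.5895,.0597,.0575],179.4)
E
```

```text
(array([0.3976, 0.416 ]), 67.8, 22.3, 3.8, array([505.2, 121.5]))
(array([0.3244, 0.36  ]), 161.5, 29.6, 101.5, array([431.7,   7.5]))
(array([0.3237, 0.1142]), 195.4, 46.2, 75.3, array([103.9,  11.8]))
ee [0.4685 0.2225 0.0578] head 177.47 shift [-128.  -157.3    0.4] gap 35.0 turn -0.034 tilt [ 0.002  0.003 -0.   ] F [ 0.1 -0.5  1. ]
```

View pics/w12.png

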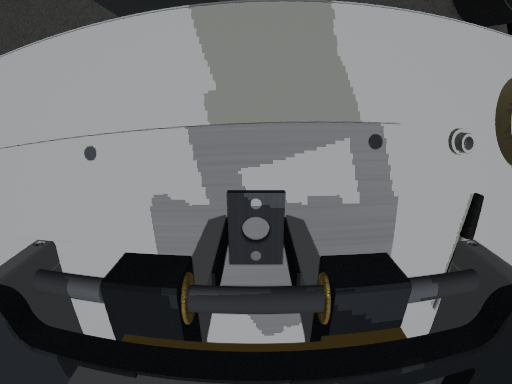

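Request:
move_arm(
  series=[
    [0,0,-8,0,0,-0.01,30],
    [0,0,-14,0,0,-0.01,30],
    [-6,-7,-10,0,0,-0.01,30],
    [-16,-20,-3,0,0,0,30],
    [-24,-30,0,0,0,0,30],
    [-26,-32,0,0,0,0,30],
    [-22,-27,0,0,0,0,30],
    [-15,-18,0,0,0,0,30],
    [-8,-9,0,0,0,0,30],
    [-2,-2,0,0,0,0,30],
  ],
)

```text
t: 12.67
ee_pos: [0.5867, 0.071, 0.0946]
tool_rot: [[-1.0, 0.003, -0.003], [0.003, 1.0, 0.001], [0.003, 0.001, -1.0]]
force: [0.5, -0.2, -1.0]
finger_gap: 0.0349
```

```bash
python3 - <<'E'
from h import *
f=grab('wrist','w13.png')
for p in plates(f,amax=20000): print(p)
to([.5895,.0597,.0575],179.4)
E
```

```text
(array([0.5881, 0.16  ]), 51.2, 37.3, 5.7, array([367. , 209.1]))
(array([ 0.5893, -0.0391]), 66.5, 38.0, 179.8, array([121.3, 209.8]))
(array([ 0.4378, -0.1225]), 79.7, 71.3, 166.1, array([41.1, 51.3]))
ee [0.5865 0.0714 0.0946] head 179.84 shift [ -3.2 -11.7  37.1] gap 35.3 turn 0.008 tilt [ 0.001 -0.003  0.   ] F [ 0.9  0.6 -0.6]
```

View pics/w13.png

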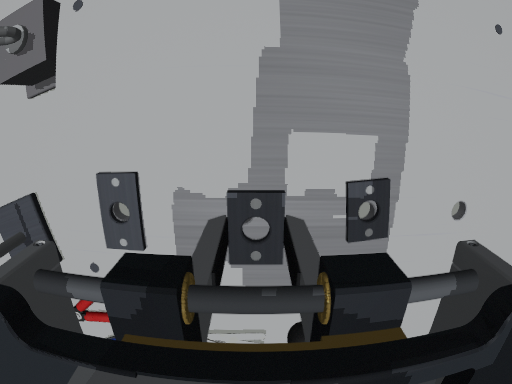

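Request:
move_arm(
  series=[
    [-1,-4,3,0,0,0.004,30],
    [-1.5,-4,7,0,0,0.003,30],
    [-0.5,-2.5,9,0,0,0,30],
    [0,-1,8,0,0,0,30],
    [0,0,5,0,0,0,30],
    [0,0,2,0,0,0,30],
    [0,0,0,0,0,0,30],
    [0,0,0,0,0,0,30],
    [0,0,0,0,0,0,30],
    [0,0,0,0,0,0,30],
  ],
)

```text
t: 13.55
ee_pos: [0.5851, 0.0647, 0.0579]
tool_rot: [[-1.0, 0.002, -0.006], [0.002, 1.0, 0.001], [0.006, 0.001, -1.0]]
force: [-0.8, -0.9, 0.3]
finger_gap: 0.0353
```

```bash
python3 - <<'E'
from h import *
f=grab('wrist','w14.png')
to([.5895,.0597,.0575],179.4)
g=cv2.resize(f['img'][160:260,160:360],None,fx=4,fy=4,interpolation=cv2.INTER_CUBIC);cv2.imwrite('pics/w14z.png',g)
E
```

```text
ee [0.5851 0.0648 0.0579] head 179.89 shift [-4.4 -5.1  0.4] gap 35.3 turn 0.009 tilt [ 0.001 -0.006  0.   ] F [-0.1 -1.4  0.6]
```

View pics/w14z.png

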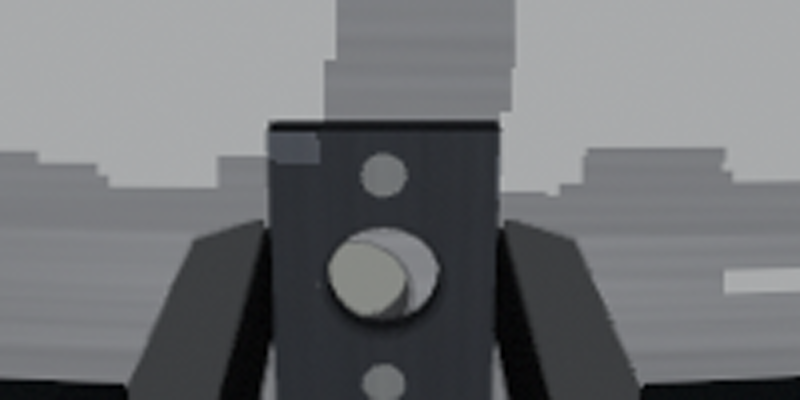

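Same picture as before: the deck hole shows low-left; shift by (-4.4, -5).

Request:
move_arm(
  series=[
    [-1,-1,-1.2,0,0.003,0.004,30],
    [-1.8,-2,0,0,0.003,0.003,30],
    [-1.2,-1.6,0,0,0,0,30],
    [-0.4,-0.5,0,0,0,0,30],
    [0,0,0,0,0,0,30],
    [0,0,0,0,0,0,30],
    [0,0,0,0,0,0,30],
    [0,0,0,0,0,0,30],
    [0,0,0,0,0,0,30],
    [0,0,0,0,0,0,30],
  ],
)

```text
t: 14.43
ee_pos: [0.5884, 0.0608, 0.0581]
tool_rot: [[-1.0, 0.01, -0.016], [0.009, 1.0, 0.004], [0.017, 0.004, -1.0]]
force: [-0.3, 1.2, 0.4]
finger_gap: 0.0351
```

```bash
python3 - <<'E'
from h import *
f=grab('wrist','w15.png')
to([.5895,.0597,.0575],179.4)
g=cv2.resize(f['img'][160:260,160:360],None,fx=4,fy=4,interpolation=cv2.INTER_CUBIC);cv2.imwrite('pics/w15z.png',g)
E
```

```text
ee [0.5884 0.0608 0.0581] head 179.45 shift [-1.2 -1.1  0.5] gap 35.2 turn 0.001 tilt [ 0.004 -0.017  0.   ] F [0.4 0.4 0. ]
```

View pics/w15z.png

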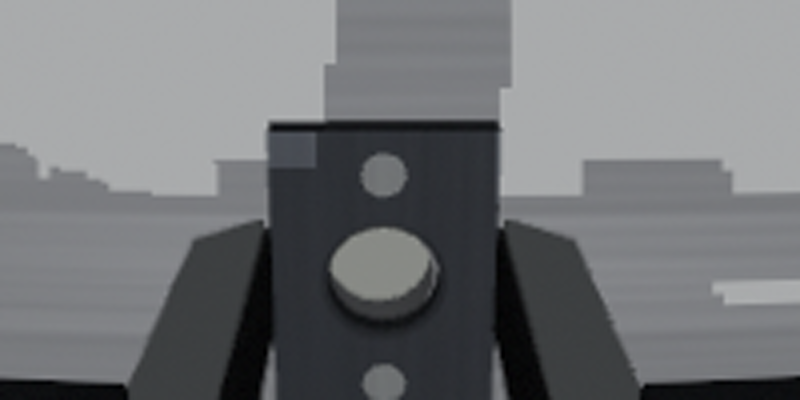

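Request:
move_arm(
  series=[
    [-0.5,-1,-1,0,-0.009,0,30],
    [-0.3,-0.3,0,0,-0.008,0,30],
    [0,0,0,0,0,0,30],
    [0,0,1,0,0,0,30],
    [0,0,0,0,0,0,62],
    [0,0,0,0,0,0,62],
    [0,0,0,0,0,0,62],
    [0,0,0,0,0,0,62],
    [0,0,-8,0,0,0,62],
    [0,0,-14,0,0,0,62],
  ],
)

```text
t: 15.32
ee_pos: [0.5876, 0.059, 0.0786]
tool_rot: [[-1.0, 0.01, -0.002], [0.01, 1.0, 0.003], [0.002, 0.003, -1.0]]
force: [-0.1, 0.2, -0.1]
finger_gap: 0.062
```

```bash
python3 - <<'E'
from h import *
f=grab('wrist','w16.png')
for p in plates(f,amax=20000): print(p)
to([.5895,.0597,.0575],179.4)
g=cv2.resize(f['img'][140:260,80:420],None,fx=2.3,fy=2.3,interpolation=cv2.INTER_CUBIC);cv2.imwrite('pics/w16z.png',g)
t=grab('top')
im=t['img']
cv2.imwrite('pics/top1z.png',cv2.resize(im[160:280,325:415],None,fx=6,fy=5,interpolation=cv2.INTER_CUBIC))
E
```

```text
(array([0.5895, 0.0588]), 50.8, 35.7, 179.4, array([252.7, 213.4]))
(array([0.588 , 0.1596]), 51.6, 37.7, 5.2, array([388.2, 213.2]))
(array([ 0.4428, -0.1198]), 72.7, 66.2, 164.8, array([39.1, 49.1]))
ee [0.5902 0.0589 0.0824] head 179.45 shift [ 0.9  0.7 24.9] gap 61.7 turn 0.001 tilt [ 0.003  0.005 -0.   ] F [ 0.6 -0.5  1.6]
```

View pics/w16z.png

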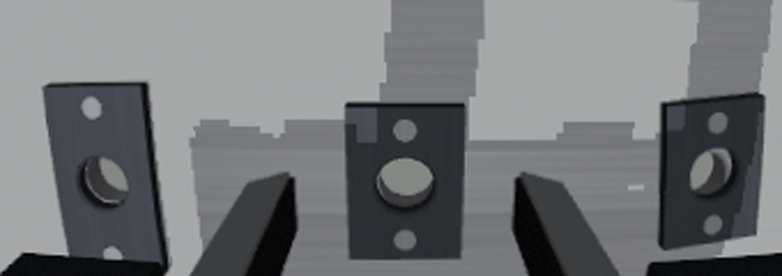

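Request:
move_arm(
  series=[
    [0,0,-10,0,0,0,62],
    [0,0,-25,0,0,0,62],
    [5,-7,-30,0,0,0,62],
    [14,-18,-30,0,0,0,62],
    [22,-28,-25,0,0,0,62],
    [24,-31,-15,0,0,0,62],
    [23,-30,-10,0,0,0,62],
    [18,-24,-5,0,0,0,62],
    [9,-12,0,0,0,0,62],
    [3,-4,0,0,0,0,62],
  ],
)

```text
t: 16.25
ee_pos: [0.4682, -0.0985, 0.2422]
tool_rot: [[-1.0, 0.003, 0.012], [0.003, 1.0, -0.003], [-0.012, -0.003, -1.0]]
force: [0.4, 0.0, 0.9]
finger_gap: 0.0623
```

```bash
python3 - <<'E'
from h import *
f=grab('wrist','w17.png')
to([.44,-.12,.25],179.4)
E
```

```text
ee [ 0.4684 -0.0986  0.2423] head 179.81 shift [ 28.2 -21.5  -8. ] gap 62.1 turn 0.007 tilt [-0.003  0.012  0.   ] F [-0.6 -0.5  0.1]
```

View pics/w17.png

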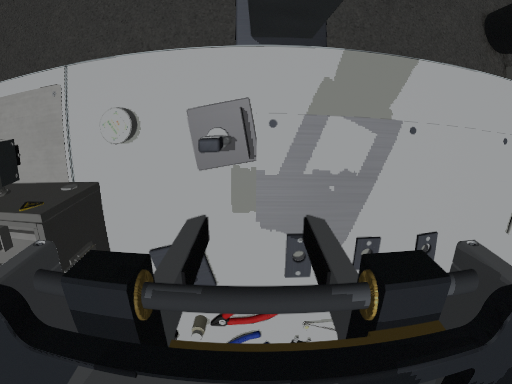

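View pics/top1z.png

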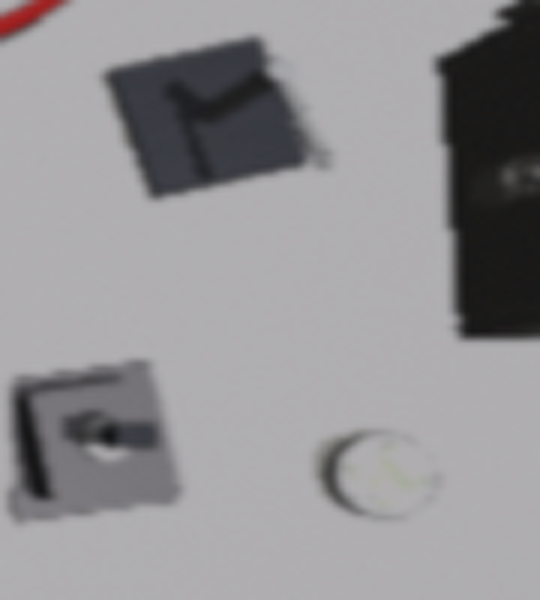

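```bash
python3 - <<'E'
from h import *
f=cv2.imread('pics/w17.png')
cv2.imwrite('pics/w17z.png',cv2.resize(f[85:185,160:280],None,fx=6,fy=6,interpolation=cv2.INTER_CUBIC))
E
```

```text
(no output)
```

View pics/w17z.png

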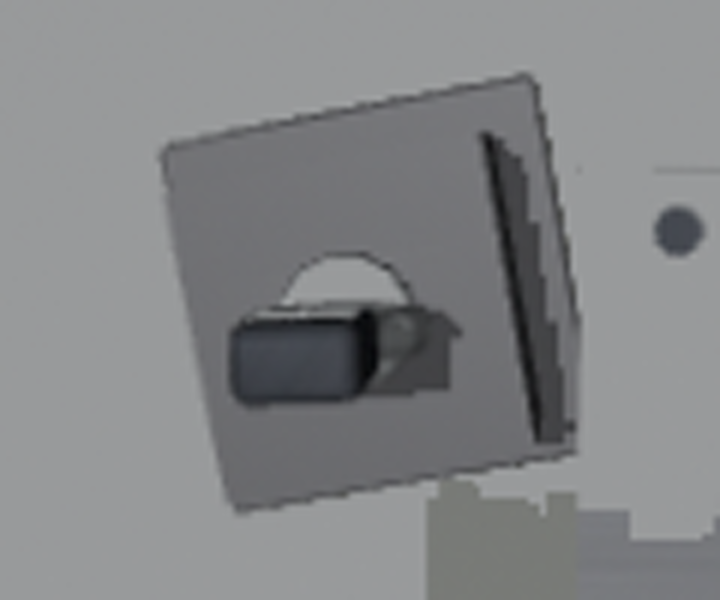

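```bash
python3 - <<'E'
from h import *
f=grab('wrist');print(onz(f,(209.7,145),.133,True))
to([0,0,0])
s=grab('scene','scene1.png');t=grab('top','top2.png')
g=s['img'][200:290,270:380];cv2.imwrite('pics/s1z.png',cv2.resize(g,None,fx=6,fy=6,interpolation=cv2.INTER_CUBIC))
C=[(105,72),(262,38),(305,165),(153,197)]
P=np.array([onz(t,(325+x/6,160+y/5),.012)[:2] for x,y in C]);print(P,P.mean(0))
for i in range(4):
    d=P[(i+1)%4]-P[i];print(np.linalg.norm(d),np.degrees(np.arctan2(d[1],d[0])))
g=t['img'][160:280,320:410].astype(float)*1.8
cv2.imwrite('pics/t2z.png',cv2.resize(np.clip(g,0,255).astype(np.uint8),None,fx=6,fy=5,interpolation=cv2.INTER_CUBIC))
E
```

```text
[ 0.42894299 -0.1439913   0.133     ]
ee [ 0.4691 -0.0974  0.2417] head 179.85 shift [472.1  96.6 236. ] gap 61.9 tilt [-0.002  0.012  0.   ] F [ 0.7  1.1 -0.2]
[[ 0.66903113 -0.16449717]
 [ 0.6932037  -0.25251684]
 [ 0.60711491 -0.27242901]
 [ 0.58483285 -0.18826461]] [ 0.63854565 -0.21942691]
0.09127856442454171 -74.64362336073755
0.08836161125730015 -166.97662288166018
0.0870639752908789 104.82854960254997
0.08748852613290926 15.763281496232679
```

View pics/s1z.png

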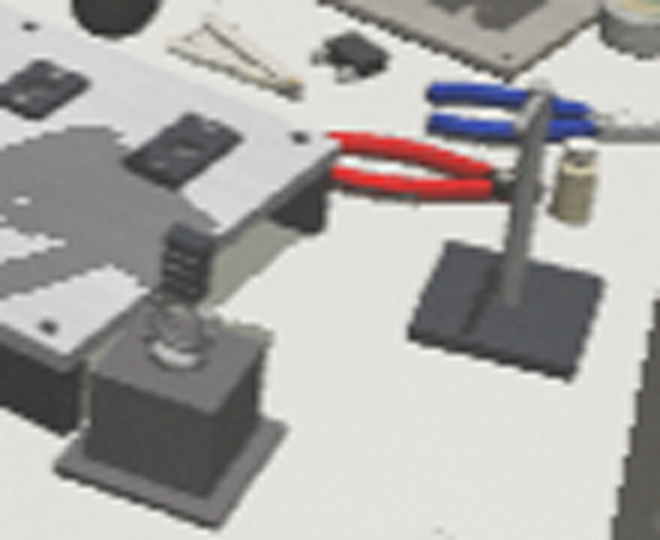

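View pics/t2z.png

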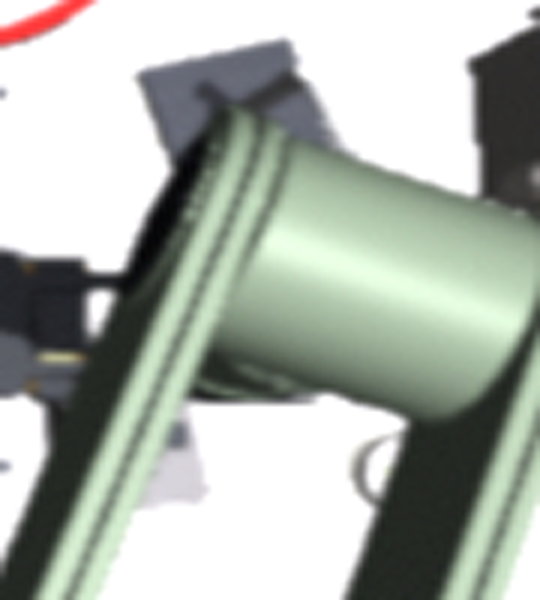

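Request:
move_arm(
  series=[
    [5,-6,3,0,0.006,0,62],
    [11,-12,8,0,0.005,0,62],
    [11,-13,15,0,0,0,62],
    [7,-9,15,0,0,0,62],
    [3,-3,12,0,0,0,62],
    [1,-1,7,0,0,0,62],
    [0,0,2,0,0,0,62],
    [0,0,0,0,0,0,62],
    [0,0,0,0,0,0,62],
    [0,0,0,0,0,0,62],
  ],
)

```text
t: 17.28
ee_pos: [0.4328, -0.135, 0.1718]
tool_rot: [[-1.0, -0.017, -0.009], [-0.017, 1.0, 0.005], [0.009, 0.005, -1.0]]
force: [0.2, 0.7, 0.7]
finger_gap: 0.0621
```

```bash
python3 - <<'E'
from h import *
f=grab('wrist','w18.png')
to([.429,-.144,.17],179.4)
cv2.imwrite('pics/w18z.png',cv2.resize(f['img'][110:290,150:360],None,fx=3.5,fy=3.5,interpolation=cv2.INTER_CUBIC))
E
```

```text
ee [ 0.433  -0.1351  0.1721] head 180.95 shift [ 4.2 -8.8  2. ] gap 62.0 turn 0.027 tilt [ 0.005 -0.008  0.   ] F [ 0.1  0.  -0.2]
```

View pics/w18z.png

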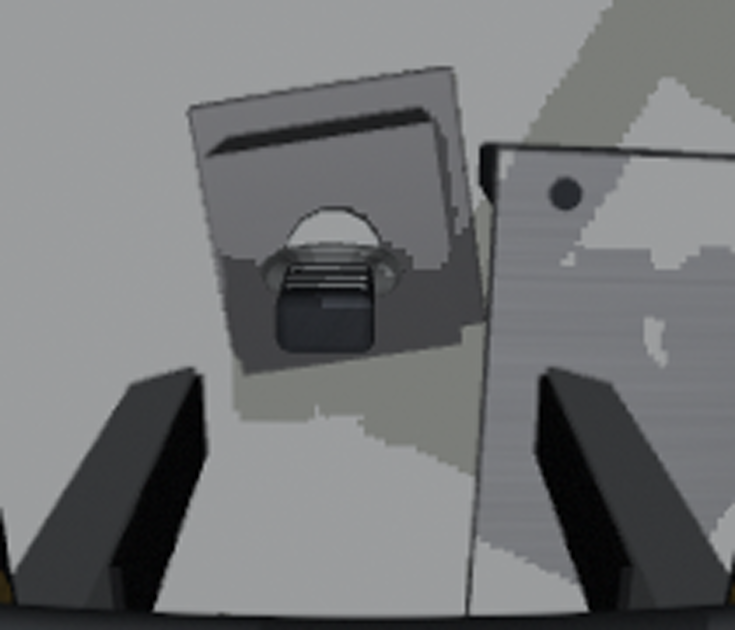

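```bash
python3 - <<'E'
from h import *
f=grab('wrist')
q=lambda x,y,z:onz(f,(150+x/3.5,110+y/3.5),z,True)
print([q(*c,.133).round(4) for c in [(281,294),(374,292),(375,352),(277,352),(326,322)]])
# stand top corners, collar ring bottom
print(q(333,245,.067))
to([.429,-.144,.17],179.4)
E
```

```text
[array([ 0.4223, -0.1547,  0.133 ]), array([ 0.4215, -0.1344,  0.133 ]), array([ 0.4353, -0.1339,  0.133 ]), array([ 0.4357, -0.1557,  0.133 ]), array([ 0.4285, -0.1448,  0.133 ])]
[ 0.4260956 -0.1451809  0.067    ]
ee [ 0.433  -0.1352  0.1722] head 180.94 shift [ 4.1 -8.7  2.2] gap 61.9 turn 0.027 tilt [ 0.004 -0.008  0.   ] F [-0.1  0.4  0.3]
```

Request:
move_arm(
  series=[
    [2,-4,2,0.002,-0.005,-0.005,62],
    [2,-4,5,0.002,-0.003,-0.005,62],
    [0.5,-2,11,0,0,0,62],
    [0,0,14,0,0,0,62],
    [0,0,14,0,0,0,62],
    [0,0,11,0,0,0,62],
    [0,0,6,0,0,0,62],
    [0,0,2,0,0,0,62],
    [0,0,0,0,0,0,62],
    [0,0,0,0,0,0,62],
  ],
)

```text
t: 18.22
ee_pos: [0.4307, -0.1498, 0.1073]
tool_rot: [[-1.0, -0.029, 0.01], [-0.029, 1.0, -0.006], [-0.01, -0.006, -1.0]]
force: [-0.3, 0.1, -0.8]
finger_gap: 0.062
```

```bash
python3 - <<'E'
from h import *
f=grab('wrist','w19.png')
to([.4285,-.1448,.104],181.5)
cv2.imwrite('pics/w19z.png',cv2.resize(f['img'][110:290,150:360],None,fx=3.5,fy=3.5,interpolation=cv2.INTER_CUBIC))
E
```

```text
ee [ 0.4308 -0.1499  0.1074] head 181.66 shift [2.2 5.2 3.4] gap 62.1 turn 0.003 tilt [-0.007  0.01   0.   ] F [-0.4 -0.6  0.6]
```

View pics/w19z.png

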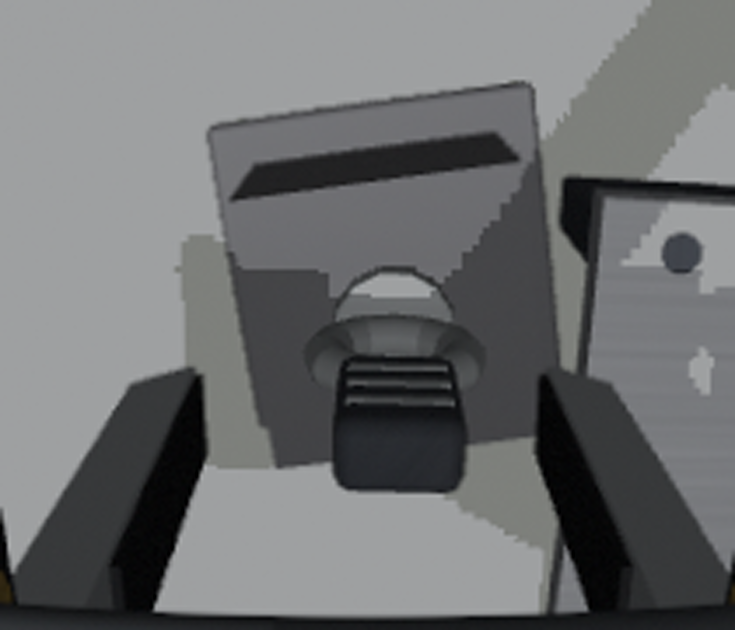

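Request:
move_arm(
  series=[
    [1,2,1,-0.003,0.005,0,62],
    [0.8,2,1,-0.004,0.005,0,62],
    [0.4,1,1,0,0,0,62],
    [0,0.2,0.4,0,0,0,50],
    [0,0,0,0,0,0,40],
    [0,0,0,0,0,0,40],
    [0,0,0,0,0,0,40],
    [0,0,0,0,0,0,40],
    [0,0,0,0,0,0,40],
    [0,0,0,0,0,0,40],
  ],
)

```text
t: 19.1
ee_pos: [0.4304, -0.1452, 0.1064]
tool_rot: [[-1.0, -0.03, 0.004], [-0.03, 1.0, -0.002], [-0.004, -0.002, -1.0]]
force: [-0.5, -0.3, -0.3]
finger_gap: 0.0403
```

```bash
python3 - <<'E'
from h import *
f=grab('wrist','w20.png')
to([.4285,-.1448,.104],181.5)
cv2.imwrite('pics/w20z.png',cv2.resize(f['img'][110:290,150:360],None,fx=3.5,fy=3.5,interpolation=cv2.INTER_CUBIC))
E
```

```text
ee [ 0.4304 -0.1452  0.1064] head 181.71 shift [1.9 0.4 2.4] gap 40.2 turn 0.004 tilt [-0.002  0.004  0.   ] F [ 0.3 -0.4  1. ]
```

View pics/w20z.png

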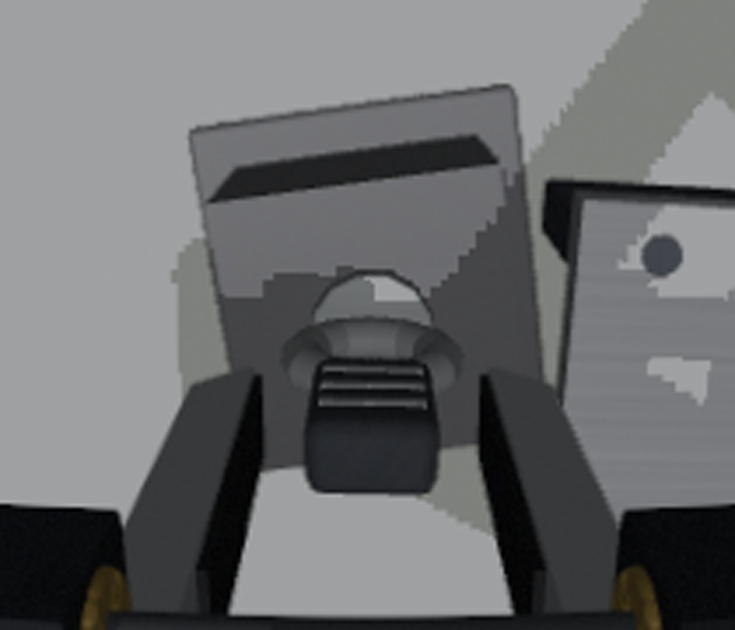

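Request:
move_arm(
  series=[
    [1,0.2,1,-0.001,0.002,0,40],
    [0.8,0.2,0.8,0,0.002,0,40],
    [0,0,0.2,0,0,0,40],
    [0,0,0,0,0,0,15],
    [0,0,0,0,0,0,15],
    [0,0,0,0,0,0,15],
    [0,0,0,0,0,0,15],
    [0,0,0,0,0,0,15],
    [0,0,0,0,0,0,15],
    [0,0,0,0,0,0,15],
  ],
)

```text
t: 19.98
ee_pos: [0.4283, -0.1448, 0.104]
tool_rot: [[-1.0, -0.03, -0.001], [-0.03, 1.0, -0.001], [0.001, -0.001, -1.0]]
force: [-0.8, 1.2, -0.0]
finger_gap: 0.0216
```

```bash
python3 - <<'E'
from h import *
to([.4285,-.1448,.104],181.5)
E
```

```text
ee [ 0.4283 -0.1448  0.104 ] head 181.70 shift [-0.2  0.   0. ] gap 21.6 turn 0.004 tilt [-0.001 -0.001  0.   ] F [-0.8  1.2 -0. ]
```

Request:
move_arm(
  series=[
    [0,0,-3,0,0,0,15],
    [0,0,-8,0,0,0,15],
    [0,0,-14,0,0,0,15],
    [0,0,-17,0,0,0,15],
    [0,0,-17,0,0,0,15],
    [0,0,-14,0,0,0,15],
    [0,0,-9,0,0,0,15],
    [0,0,-4,0,0,0,15],
    [0,0,-1,0,0,0,15],
    [0,0,0,0,0,0,15],
  ],
)

```text
t: 20.82
ee_pos: [0.4253, -0.143, 0.1943]
tool_rot: [[-1.0, -0.03, -0.007], [-0.03, 1.0, 0.003], [0.007, 0.003, -1.0]]
force: [-0.2, 0.2, -2.5]
finger_gap: 0.022
```

```bash
python3 - <<'E'
from h import *
f=grab('wrist','w21.png')
to([.59,.1595,.19],179.4)
cv2.imwrite('pics/s2.png',cv2.resize(grab('scene')['img'][150:330,230:430],None,fx=3.5,fy=3.3,interpolation=cv2.INTER_CUBIC))
E
```

```text
ee [ 0.4251 -0.1428  0.194 ] head 181.70 shift [-173.8  297.3    3.7] gap 21.7 turn 0.040 tilt [ 0.004 -0.008  0.   ] F [ 0.4 -0.1 -2.3]
```

View pics/w21.png

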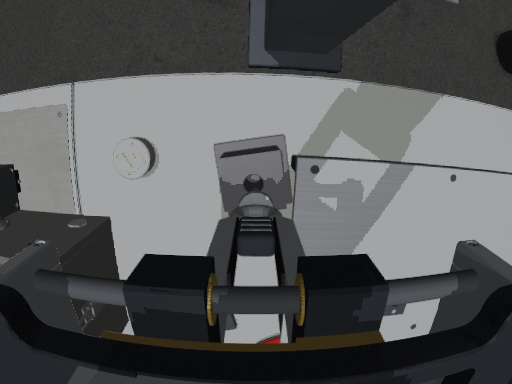

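View pics/s2.png

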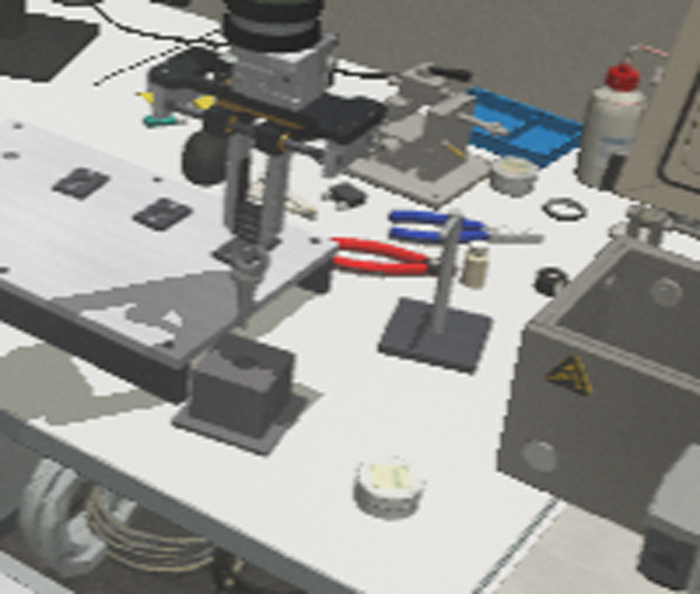

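Request:
move_arm(
  series=[
    [-5,8,0,0,0,0.01,15],
    [-12,20,0,0,0,0.01,15],
    [-19,32,0,0,0,0.01,15],
    [-20,35,0,0,0,0.01,15],
    [-20,35,0,0,0,0,15],
    [-20,35,0,0,0,0,15],
    [-20,35,0,0,0,0,15],
    [-18,30,0,0,0,0,15],
    [-12,20,0,0,0,0,15],
    [-6,10,0,0,0,0,15],
  ],
)

```text
t: 21.75
ee_pos: [0.578, 0.1256, 0.1795]
tool_rot: [[-0.999, 0.022, -0.029], [0.022, 1.0, 0.004], [0.029, 0.004, -1.0]]
force: [-0.4, 0.2, -2.6]
finger_gap: 0.0217
```

```bash
python3 - <<'E'
from h import *
to([.59,.1595,.19],179.4)
E
```

```text
ee [0.578  0.1256 0.1795] head 178.74 shift [-10.9  34.2 -10.7] gap 21.7 turn -0.012 tilt [ 0.004 -0.029  0.   ] F [-0.4  0.2 -2.6]
```

Request:
move_arm(
  series=[
    [-2,7,-2,0.001,-0.008,-0.004,15],
    [-3,10,-3,0.002,-0.008,-0.004,15],
    [-3,8,-3,0,-0.007,-0.003,15],
    [-2,5,-2,0,-0.005,0,15],
    [-0.5,2,0,0,0,0,15],
    [0,0,0,0,0,0,15],
    [0,0,0,0,0,0,15],
    [0,0,0,0,0,0,15],
    [0,0,0,0,0,0,15],
    [0,0,0,0,0,0,15],
  ],
)

```text
t: 22.58
ee_pos: [0.587, 0.1559, 0.1876]
tool_rot: [[-1.0, 0.013, -0.005], [0.013, 1.0, -0.003], [0.005, -0.003, -1.0]]
force: [-0.1, 0.8, -2.6]
finger_gap: 0.022
```

```bash
python3 - <<'E'
from h import *
f=grab('wrist','w22.png')
to([.59,.1595,.19],179.4)
for p in plates(f,amax=20000): print(p)
E
```

```text
ee [0.587  0.1558 0.1876] head 179.24 shift [-2.9  3.7 -2.4] gap 21.8 turn -0.003 tilt [-0.003 -0.005  0.   ] F [-0.2 -0.  -2.8]
(array([ 0.6293, -0.1799]), 120.9, 75.9, 105.6, array([ 25. , 213.1]))
(array([0.5893, 0.0599]), 50.0, 36.4, 0.1, array([168.3, 184.7]))
(array([ 0.5893, -0.0385]), 65.5, 38.8, 179.3, array([ 92.3, 185.8]))
(array([0.5865, 0.1591]), 50.0, 43.1, 179.2, array([259.9, 181.4]))
(array([ 0.4455, -0.1136]), 92.7, 61.7, 146.7, array([37.9, 73.4]))
(array([0.4064, 0.4886]), 66.8, 43.7, 18.0, array([504.1,  48.8]))
(array([0.4209, 0.4401]), 86.5, 46.5, 16.4, array([478.3,  52.9]))
```

View pics/w22.png

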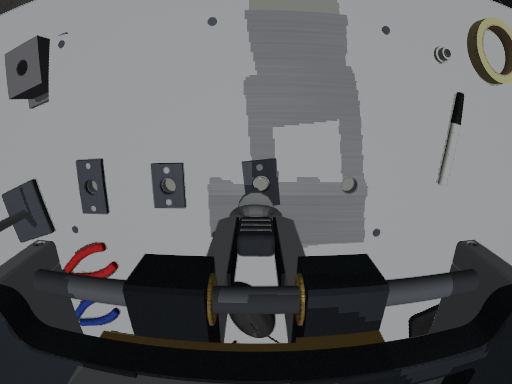

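Request:
move_arm(
  series=[
    [-1,1.2,1,-0.001,-0.002,0,15],
    [-1,1.2,3,-0.001,-0.002,-0.002,15],
    [-0.5,0.8,6,0,0,0,15],
    [0,0,6,0,0,0,15],
    [0,0,4,0,0,0,15],
    [0,0,2,0,0,0,15],
    [0,0,0,0,0,0,15],
    [0,0,0,0,0,0,15],
    [0,0,0,0,0,0,15],
    [0,0,0,0,0,0,15],
  ],
)

```text
t: 23.47
ee_pos: [0.5889, 0.1588, 0.1615]
tool_rot: [[-1.0, 0.012, -0.004], [0.012, 1.0, -0.001], [0.004, -0.001, -1.0]]
force: [0.3, 0.0, -3.5]
finger_gap: 0.022
```

```bash
python3 - <<'E'
from h import *
f=grab('wrist','w23.png')
to([.59,.1595,.162],179.4)
print(proj(f,[.59,.1595,.062],True))
cv2.imwrite('pics/w23z.png',cv2.resize(f['img'][130:260,180:340],None,fx=4.5,fy=4.5,interpolation=cv2.INTER_CUBIC))
E
```

```text
ee [0.5889 0.1588 0.1615] head 179.33 shift [-1.1  0.7 -0.5] gap 21.7 turn -0.001 tilt [-0.001 -0.004  0.   ] F [ 0.2 -0.1 -2.2]
[256.59675502 189.08593855]
```

View pics/w23z.png

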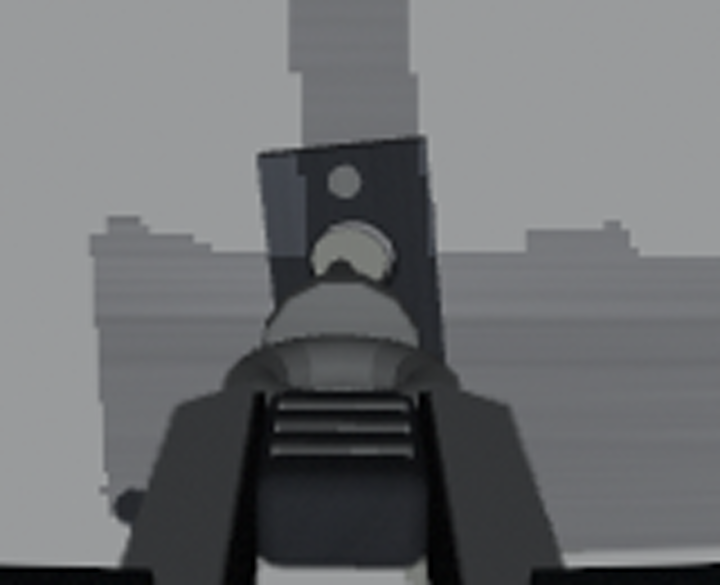

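Request:
move_arm(
  series=[
    [-0.5,0.3,2,0,-0.002,0,15],
    [-0.4,0.3,4,0,-0.002,0,15],
    [0,0,5,0,0,0,15],
    [0,0,5,0,0,0,15],
    [0,0,5,0,0,0,15],
    [0,0,5,0,0,0,15],
    [0,0,4,0,0,0,15],
    [0,0,2,0,0,0,15],
    [0,0,0,0,0,0,15],
    [0,0,0,0,0,0,15],
  ],
)

```text
t: 24.35
ee_pos: [0.5893, 0.1596, 0.1257]
tool_rot: [[-1.0, 0.012, -0.001], [0.012, 1.0, -0.001], [0.001, -0.001, -1.0]]
force: [0.4, 0.1, -2.6]
finger_gap: 0.0217
```

```bash
python3 - <<'E'
from h import *
f=grab('wrist','w24.png')
to([.59,.1595,.106],179.4)
for p in plates(f,amax=20000): print(p)
cv2.imwrite('pics/w24z.png',cv2.resize(f['img'][130:260,180:340],None,fx=4.5,fy=4.5,interpolation=cv2.INTER_CUBIC))
E
```

```text
ee [0.5893 0.1596 0.1258] head 179.34 shift [-0.8 -0.1 19.8] gap 21.8 turn -0.001 tilt [-0.001 -0.001  0.   ] F [ 0.  -0.4 -2.3]
(array([ 0.6266, -0.1242]), 96.9, 51.7, 158.2, array([  9. , 222.7]))
(array([0.5895, 0.06  ]), 50.2, 37.5, 179.5, array([145.4, 198.1]))
(array([ 0.5893, -0.0381]), 66.0, 39.9, 179.4, array([ 60.2, 197.7]))
(array([0.5333, 0.3831]), 110.6, 16.2, 167.5, array([474.6, 138.7]))
(array([ 0.437 , -0.1034]), 87.5, 22.4, 0.5, array([ 7. , 62.5]))
(array([0.4169, 0.4222]), 81.4, 32.3, 175.5, array([502. ,  40.6]))
```

View pics/w24z.png

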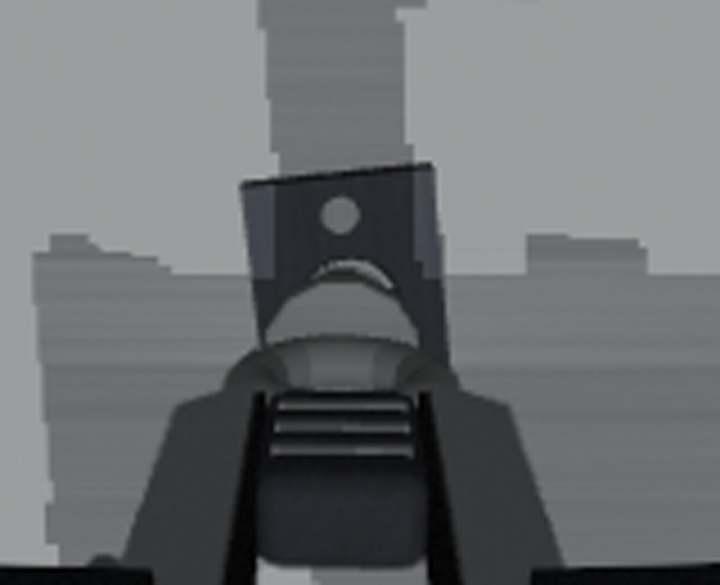

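Inside, no lateral force. Continue down 20 mm.

Request:
move_arm(
  series=[
    [0,0,2,0,0,0,15],
    [0,0,3,0,0,0,15],
    [0,0,3,0,0,0,15],
    [0,0,3,0,0,0,15],
    [0,0,3,0,0,0,15],
    [0,0,2,0,0,0,15],
    [0,0,1,0,0,0,15],
    [0,0,0,0,0,0,15],
    [0,0,0,0,0,0,15],
    [0,0,0,0,0,0,15],
  ],
)

```text
t: 25.23
ee_pos: [0.5904, 0.1602, 0.1088]
tool_rot: [[-1.0, 0.012, 0.002], [0.012, 1.0, 0.0], [-0.002, 0.0, -1.0]]
force: [-0.2, 0.4, -1.7]
finger_gap: 0.0219
```

```bash
python3 - <<'E'
from h import *
to([.59,.1595,.106],179.4)
E
```

```text
ee [0.5904 0.1602 0.1088] head 179.34 shift [ 0.4 -0.7  2.8] gap 21.9 turn -0.001 tilt [ 0.     0.002 -0.   ] F [-0.2  0.4 -1.7]
```

Request:
move_arm(
  series=[
    [0,0,1,0,0,0,15],
    [0,0,1,0,0,0,15],
    [0,0,1,0,0,0,15],
    [0,0,1,0,0,0,15],
    [0,0,1,0,0,0,15],
    [0,0,1,0,0,0,15],
    [0,0,1,0,0,0,15],
    [0,0,1,0,0,0,15],
    [0,0,1,0,0,0,15],
    [0,0,1,0,0,0,15],
  ],
)

```text
t: 26.07
ee_pos: [0.5909, 0.1601, 0.106]
tool_rot: [[-1.0, 0.011, 0.003], [0.011, 1.0, -0.0], [-0.003, -0.0, -1.0]]
force: [-3.2, -0.5, 5.8]
finger_gap: 0.0217
```

```bash
python3 - <<'E'
from h import *
f=grab('wrist','w25.png')
to([.59,.1595,.106],179.4)
cv2.imwrite('pics/w25z.png',cv2.resize(f['img'][130:260,180:340],None,fx=4.5,fy=4.5,interpolation=cv2.INTER_CUBIC))
E
```

```text
ee [0.5909 0.1602 0.106 ] head 179.36 shift [ 0.8 -0.7  0. ] gap 22.2 turn -0.001 tilt [-0.     0.003  0.   ] F [-3.7 -1.6  5.4]
```

View pics/w25z.png

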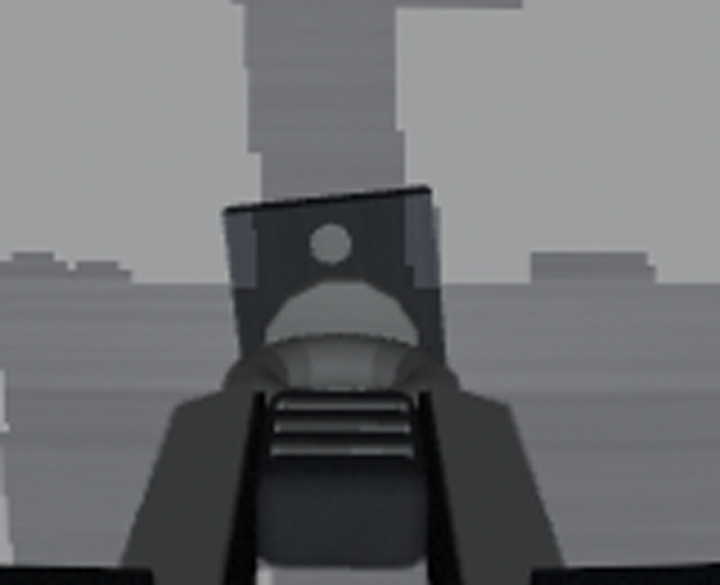

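Request:
move_arm(
  series=[
    [0,0,2,0,0,0,15],
    [0.3,0,2,0,0,0,15],
    [0.3,0,2,0,0,0,15],
    [0,0,2,0,0,0,15],
    [0,0,2,0,0,0,15],
    [0,0,2,0,0,0,15],
    [0,0,0,0,0,0,15],
    [0,0,0,0,0,0,15],
    [0,0,0,0,0,0,15],
    [0,0,0,0,0,0,15],
  ],
)

```text
t: 26.95
ee_pos: [0.5911, 0.1602, 0.1061]
tool_rot: [[-1.0, 0.011, 0.006], [0.011, 1.0, -0.001], [-0.006, -0.001, -1.0]]
force: [-1.4, -0.2, 2.3]
finger_gap: 0.0219
```

```bash
python3 - <<'E'
from h import *
to([.59,.1595,.106],179.4)
cv2.imwrite('pics/s3.png',cv2.resize(grab('scene')['img'][150:270,170:330],None,fx=5,fy=5,interpolation=cv2.INTER_CUBIC))
E
```

```text
ee [0.5911 0.1602 0.1061] head 179.39 shift [ 1.1 -0.7  0.1] gap 21.9 turn -0.000 tilt [-0.001  0.006  0.   ] F [-1.4 -0.2  2.3]
```

View pics/s3.png

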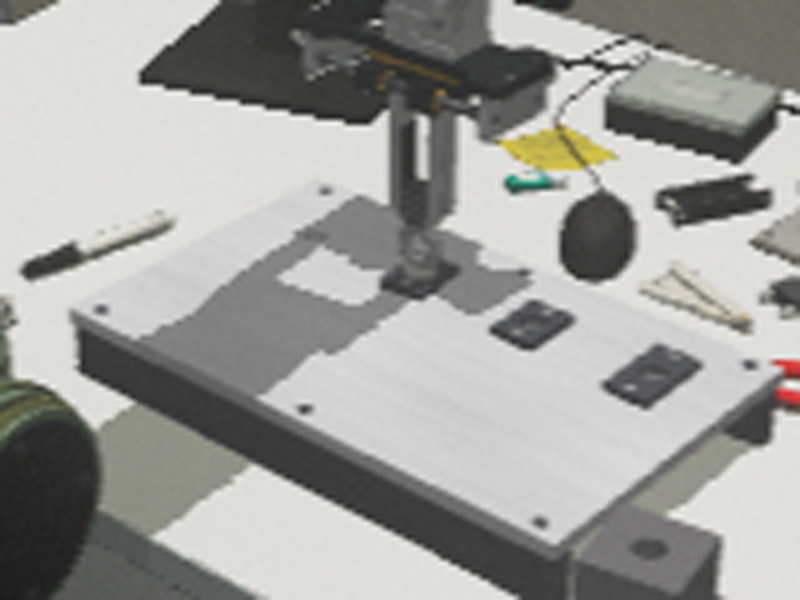

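Request:
move_arm(
  series=[
    [0,0,-2,0,0,0,15],
    [0,0,-4,0,0.002,0,15],
    [0,0,-8,0,0.002,0,15],
    [0,0,-12,0,0.001,0,15],
    [0,0,-14,0,0,0,15],
    [0,0,-14,0,0,0,15],
    [0,0,-10,0,0,0,15],
    [0,0,-5,0,0,0,15],
    [0,0,-2,0,0,0,15],
    [0,0,0,0,0,0,15],
  ],
)

```text
t: 27.83
ee_pos: [0.5921, 0.1597, 0.1825]
tool_rot: [[-1.0, 0.011, 0.003], [0.011, 1.0, -0.001], [-0.003, -0.001, -1.0]]
force: [-0.1, -0.2, -2.2]
finger_gap: 0.0215
```

```bash
python3 - <<'E'
from h import *
f=grab('wrist','w26.png')
to([.5899,.0602,.172],179.4)
for p in plates(f,amax=20000): print(p)
cv2.imwrite('pics/w26z.png',cv2.resize(f['img'][130:260,120:340],None,fx=3.6,fy=3.6,interpolation=cv2.INTER_CUBIC))
E
```

```text
ee [0.592  0.1597 0.1821] head 179.37 shift [  1.  -99.5  10.3] gap 21.9 turn -0.001 tilt [-0.001  0.003  0.   ] F [ 0.3  0.1 -2.3]
(array([ 0.6274, -0.1716]), 106.6, 75.3, 105.7, array([ 21.8, 209.1]))
(array([0.5891, 0.0598]), 48.8, 36.7, 179.1, array([163.2, 180.4]))
(array([0.5902, 0.1597]), 50.6, 37.2, 1.2, array([255.8, 179. ]))
(array([ 0.5894, -0.0384]), 65.6, 39.1, 179.6, array([ 86.8, 181.5]))
(array([ 0.4467, -0.1141]), 94.2, 63.3, 145.7, array([32.5, 68.8]))
(array([0.407 , 0.4875]), 66.0, 41.8, 17.5, array([504.7,  44.5]))
(array([0.4217, 0.4401]), 86.6, 47.0, 16.3, array([479.3,  48.4]))
```

View pics/w26z.png

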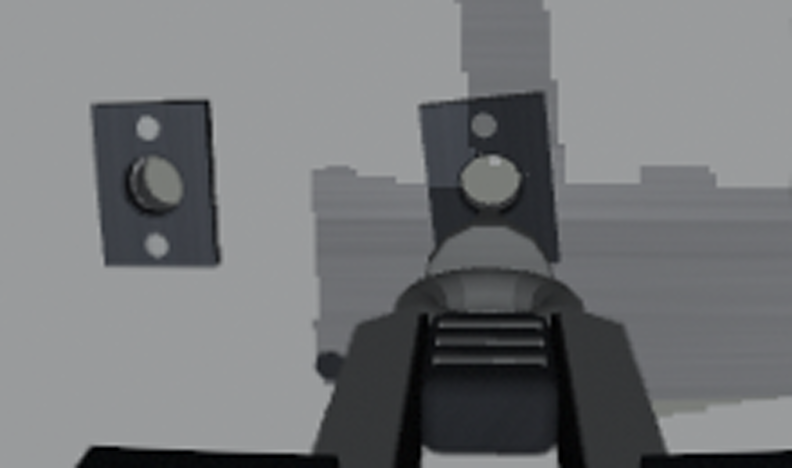

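Request:
move_arm(
  series=[
    [0,-6,0,0,0.001,0,15],
    [0,-14,0,0,0.001,0,15],
    [0.3,-18,0,0,0,0,15],
    [0.3,-18,0,0,0,0,15],
    [0.3,-16,0,0,0,0,15],
    [0,-10,0,0,0,0,15],
    [0,-5,0,0,0,0,15],
    [0,-2,0,0,0,0,15],
    [0,0,0,0,0,0,15],
    [0,0,0,0,0,0,15],
  ],
)

```text
t: 28.72
ee_pos: [0.5851, 0.0609, 0.1751]
tool_rot: [[-1.0, 0.012, -0.013], [0.012, 1.0, -0.003], [0.013, -0.003, -1.0]]
force: [0.2, -0.8, -2.7]
finger_gap: 0.0217
```

```bash
python3 - <<'E'
from h import *
to([.5899,.0602,.160],179.4)
E
```

```text
ee [0.5851 0.0609 0.1751] head 179.32 shift [-5.  -0.6 15.1] gap 21.7 turn -0.001 tilt [-0.003 -0.013  0.   ] F [ 0.2 -0.8 -2.7]
```

Request:
move_arm(
  series=[
    [-2,-0.3,0,-0.001,-0.005,0,15],
    [-2,-0.3,2,-0.002,-0.005,0,15],
    [-1,0,4,0,-0.003,0,15],
    [0,0,4,0,0,0,15],
    [0,0,3,0,0,0,15],
    [0,0,1.5,0,0,0,15],
    [0,0,0,0,0,0,15],
    [0,0,0,0,0,0,15],
    [0,0,0,0,0,0,15],
    [0,0,0,0,0,0,15],
  ],
)

```text
t: 29.55
ee_pos: [0.5902, 0.0638, 0.1583]
tool_rot: [[-1.0, 0.007, 0.0], [0.007, 1.0, 0.001], [-0.0, 0.001, -1.0]]
force: [0.6, 0.5, -2.1]
finger_gap: 0.022
```

```bash
python3 - <<'E'
from h import *
f=grab('wrist','w27.png')
to([.5899,.0602,.106],179.4)
for p in plates(f,amax=20000): print(p)
cv2.imwrite('pics/w27z.png',cv2.resize(f['img'][130:260,120:400],None,fx=2.8,fy=2.8,interpolation=cv2.INTER_CUBIC))
E
```

```text
ee [0.5902 0.0638 0.1583] head 179.60 shift [ 0.3 -3.7 52.3] gap 21.9 turn 0.004 tilt [ 0.001  0.    -0.   ] F [-0.1 -1.  -1.3]
(array([0.5907, 0.1587]), 51.2, 37.0, 5.4, array([350.8, 187.4]))
(array([ 0.5893, -0.0395]), 65.5, 37.4, 179.2, array([152.8, 187.1]))
(array([ 0.4481, -0.1161]), 91.1, 61.7, 145.4, array([81.3, 55.6]))
```

View pics/w27z.png

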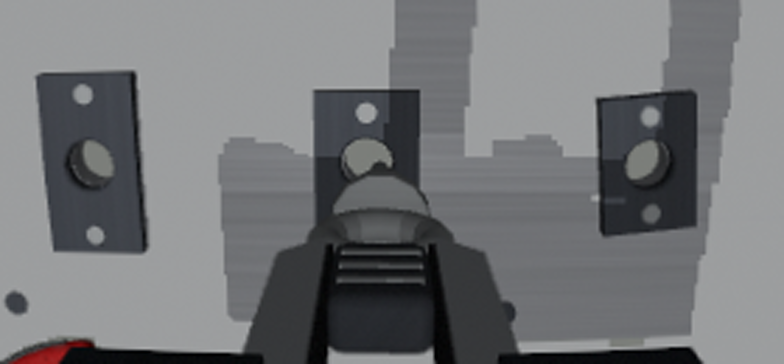

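Tip stands above the hole, 3.7 mm too far left (+y); correct first, then go down.

Request:
move_arm(
  series=[
    [0.1,-1.2,-1,0,0,0.002,15],
    [0.1,-1.4,0,0,0,0.002,15],
    [0,-0.8,2,0,0,0,15],
    [0,-0.2,4,0,0,0,15],
    [0,0,5,0,0,0,15],
    [0,0,5,0,0,0,15],
    [0,0,5,0,0,0,15],
    [0,0,4,0,0,0,15],
    [0,0,2,0,0,0,15],
    [0,0,0,0,0,0,15],
  ],
)

```text
t: 30.43
ee_pos: [0.5899, 0.0595, 0.1294]
tool_rot: [[-1.0, 0.012, 0.0], [0.012, 1.0, 0.001], [-0.0, 0.001, -1.0]]
force: [-0.3, -0.4, -2.9]
finger_gap: 0.0222
```

```bash
python3 - <<'E'
from h import *
to([.5899,.0602,.106],179.4)
E
```

```text
ee [0.5899 0.0595 0.1294] head 179.32 shift [ 0.   0.7 23.4] gap 22.2 turn -0.001 tilt [ 0.001  0.    -0.   ] F [-0.3 -0.4 -2.9]
```

Request:
move_arm(
  series=[
    [0,0.3,2,0,0,0,15],
    [0,0.3,3,0,0,0,15],
    [0,0,3,0,0,0,15],
    [0,0,3,0,0,0,15],
    [0,0,3,0,0,0,15],
    [0,0,3,0,0,0,15],
    [0,0,2,0,0,0,15],
    [0,0,2,0,0,0,15],
    [0,0,1,0,0,0,15],
    [0,0,1,0,0,0,15],
  ],
)

```text
t: 31.27
ee_pos: [0.59, 0.0597, 0.106]
tool_rot: [[-1.0, 0.012, -0.0], [0.012, 1.0, -0.0], [0.0, -0.0, -1.0]]
force: [-4.5, 0.3, 8.4]
finger_gap: 0.0217
```

```bash
python3 - <<'E'
from h import *
to([.5899,.0602,.106],179.4)
E
```

```text
ee [0.59   0.0597 0.106 ] head 179.34 shift [ 0.1  0.5 -0. ] gap 21.7 turn -0.001 tilt [-0. -0.  0.] F [-4.5  0.3  8.4]
```

Request:
move_arm(
  series=[
    [0.3,0,2,0,0,0,15],
    [0.3,0,2,0,0,0,15],
    [0,0,2,0,0,0,15],
    [0,0,2,0,0,0,15],
    [0,0,2,0,0,0,15],
    [0,0,0,0,0,0,15],
    [0,0,0,0,0,0,15],
    [0,0,0,0,0,0,15],
    [0,0,0,0,0,0,15],
    [0,0,0,0,0,0,15],
  ],
)

```text
t: 32.1
ee_pos: [0.5901, 0.0598, 0.1061]
tool_rot: [[-1.0, 0.011, 0.002], [0.011, 1.0, -0.001], [-0.002, -0.001, -1.0]]
force: [-0.5, -0.1, -0.4]
finger_gap: 0.0217
```

```bash
python3 - <<'E'
from h import *
to([.5899,.0602,.106],179.4)
f=grab('wrist','w28.png')
for p in plates(f,amax=20000): print(p)
E
```

```text
ee [0.5901 0.0598 0.1061] head 179.38 shift [0.2 0.4 0.1] gap 21.7 turn -0.000 tilt [-0.001  0.002  0.   ] F [-0.5 -0.1 -0.4]
(array([0.5904, 0.1588]), 51.5, 37.1, 5.1, array([373.4, 202.6]))
(array([ 0.5892, -0.0393]), 66.3, 37.9, 179.6, array([138. , 202.4]))
(array([ 0.4507, -0.1149]), 91.3, 61.9, 142.0, array([56.1, 49.7]))
```

Request:
move_arm(
  series=[
    [0,0,-2,0,0,0,15],
    [0,0,-4,0,0,0,15],
    [0,0,-8,0,0,0,15],
    [0,0,-12,0,0,0,15],
    [0,0,-14,0,0,0,15],
    [0,0,-14,0,0,0,15],
    [0,0,-10,0,0,0,15],
    [0,0,-5,0,0,0,15],
    [0,0,-2,0,0,0,15],
    [0,0,0,0,0,0,15],
  ],
)

```text
t: 32.98
ee_pos: [0.5919, 0.0605, 0.1858]
tool_rot: [[-1.0, 0.011, 0.007], [0.011, 1.0, 0.0], [-0.007, 0.001, -1.0]]
force: [0.1, 0.9, -2.4]
finger_gap: 0.0217
```

```bash
python3 - <<'E'
from h import *
f=grab('wrist','w29.png')
to([.5888,-.0398,.172],179.4)
for p in plates(f,amax=20000): print(p)
cv2.imwrite('pics/w29z.png',cv2.resize(f['img'][130:260,120:400],None,fx=2.8,fy=2.8,interpolation=cv2.INTER_CUBIC))
E
```

```text
ee [0.5918 0.0605 0.1855] head 179.38 shift [   2.  -100.3   13.5] gap 21.9 turn -0.000 tilt [ 0.001  0.007 -0.   ] F [ 0.1 -0.9 -2.3]
(array([0.5907, 0.1587]), 50.8, 36.6, 4.6, array([346.3, 178.4]))
(array([0.5899, 0.0598]), 50.7, 36.4, 179.4, array([254.9, 177.7]))
(array([ 0.5892, -0.0395]), 65.4, 37.1, 179.5, array([163.6, 178.8]))
(array([ 0.5928, -0.2437]), 200.6, 170.2, 102.9, array([ 31.9, 202.9]))
(array([ 0.4477, -0.1168]), 91.0, 61.9, 145.5, array([95. , 56.6]))
```

View pics/w29z.png

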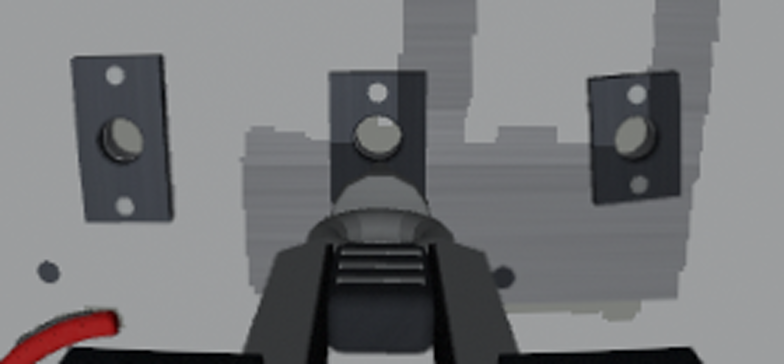

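Plate 2 in line. Next to hole 3.

Request:
move_arm(
  series=[
    [0,-6,0,0,0.003,0,15],
    [0,-14,1,0,0.003,0,15],
    [0.3,-18,1,0,0,0,15],
    [-0.5,-18,1,0,0,0,15],
    [-0.5,-16,1,0,0,0,15],
    [-0.5,-11,1,0,0,0,15],
    [-0.5,-5,0,0,0,0,15],
    [0,-2,0,0,0,0,15],
    [0,0,0,0,0,0,15],
    [0,0,0,0,0,0,15],
  ],
)

```text
t: 33.87
ee_pos: [0.5876, -0.0388, 0.1724]
tool_rot: [[-1.0, 0.012, -0.014], [0.012, 1.0, 0.001], [0.014, 0.001, -1.0]]
force: [0.1, 0.8, -2.3]
finger_gap: 0.0217
```

```bash
python3 - <<'E'
from h import *
to([.5888,-.0398,.160],179.4)
E
```

```text
ee [ 0.5876 -0.0388  0.1724] head 179.32 shift [-1.4 -1.  12.4] gap 21.7 turn -0.001 tilt [ 0.001 -0.014  0.   ] F [ 0.1  0.8 -2.3]
```

Request:
move_arm(
  series=[
    [-0.5,-0.4,0,0,-0.006,0,15],
    [-0.5,-0.4,2,0,-0.005,0,15],
    [-0.3,-0.2,3,0,-0.003,0,15],
    [0,0,3,0,0,0,15],
    [0,0,2,0,0,0,15],
    [0,0,1,0,0,0,15],
    [0,0,0,0,0,0,15],
    [0,0,0,0,0,0,15],
    [0,0,0,0,0,0,15],
    [0,0,0,0,0,0,15],
  ],
)

```text
t: 34.7
ee_pos: [0.5889, -0.0361, 0.1602]
tool_rot: [[-1.0, 0.007, 0.001], [0.007, 1.0, 0.002], [-0.001, 0.002, -1.0]]
force: [-1.2, -0.6, -2.8]
finger_gap: 0.0214
```

```bash
python3 - <<'E'
from h import *
f=grab('wrist','w30.png')
to([.5888,-.0398,.106],179.4)
for p in plates(f,amax=20000): print(p)
cv2.imwrite('pics/w30z.png',cv2.resize(f['img'][130:260,120:400],None,fx=2.8,fy=2.8,interpolation=cv2.INTER_CUBIC))
E
```

```text
ee [ 0.5889 -0.0361  0.1602] head 179.61 shift [ 0.2 -3.8 54.2] gap 22.6 turn 0.004 tilt [ 0.002  0.002 -0.   ] F [ 0.2 -0.3 -3. ]
(array([0.5906, 0.1577]), 50.7, 38.7, 5.5, array([431.1, 187.5]))
(array([0.5902, 0.0585]), 50.4, 37.3, 179.4, array([349.5, 187.5]))
(array([ 0.4517, -0.1199]), 87.0, 56.2, 140.9, array([166.2,  48.4]))
```

View pics/w30z.png

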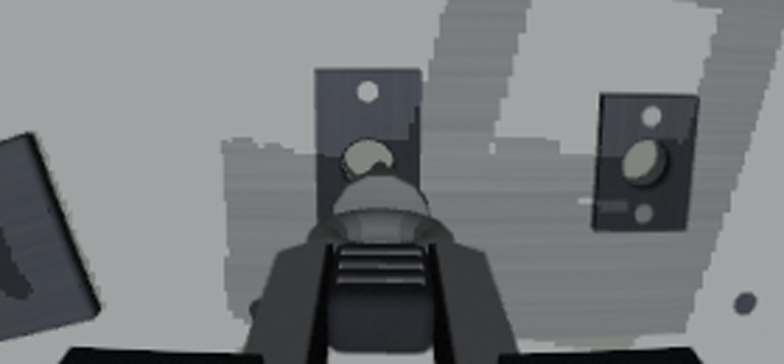

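Request:
move_arm(
  series=[
    [0.1,-1.2,-1,0,0,0.002,15],
    [0.1,-1.4,0,0,0,0.002,15],
    [0,-0.6,2,0,0,0,15],
    [0,0,4,0,0,0,15],
    [0,0,5,0,0,0,15],
    [0,0,5,0,0,0,15],
    [0,0,5,0,0,0,15],
    [0,0,4,0,0,0,15],
    [0,0,2,0,0,0,15],
    [0,0,0,0,0,0,15],
  ],
)

```text
t: 35.58
ee_pos: [0.5884, -0.0399, 0.1309]
tool_rot: [[-1.0, 0.012, 0.001], [0.012, 1.0, 0.002], [-0.001, 0.002, -1.0]]
force: [-0.7, 0.6, -2.5]
finger_gap: 0.0219
```

```bash
python3 - <<'E'
from h import *
to([.5888,-.0398,.106],179.4)
E
```

```text
ee [ 0.5884 -0.0399  0.1309] head 179.32 shift [-0.4  0.1 24.9] gap 21.9 turn -0.001 tilt [ 0.002  0.001 -0.   ] F [-0.7  0.6 -2.5]
```

Request:
move_arm(
  series=[
    [-0.2,0,2,0,0,0,15],
    [0,0,3,0,0,0,15],
    [0,0,3,0,0,0,15],
    [0,0,3,0,0,0,15],
    [0,0,3,0,0,0,15],
    [0,0,3,0,0,0,15],
    [0,0,3,0,0,0,15],
    [0,0,2,0,0,0,15],
    [0,0,2,0,0,0,15],
    [0,0,1,0,0,0,15],
  ],
)

```text
t: 36.42
ee_pos: [0.5894, -0.04, 0.106]
tool_rot: [[-1.0, 0.011, 0.002], [0.011, 1.0, 0.002], [-0.002, 0.002, -1.0]]
force: [-3.6, 0.8, 5.8]
finger_gap: 0.0219
```

```bash
python3 - <<'E'
from h import *
to([.5888,-.0398,.106],179.4)
E
```

```text
ee [ 0.5894 -0.04    0.106 ] head 179.35 shift [ 0.6  0.2 -0. ] gap 21.9 turn -0.001 tilt [ 0.002  0.002 -0.   ] F [-3.6  0.8  5.8]
```

Request:
move_arm(
  series=[
    [0.3,0,2,0,0,0,15],
    [0.3,0,2,0,0,0,15],
    [0,0,2,0,0,0,15],
    [0,0,2,0,0,0,15],
    [0,0,2,0,0,0,15],
    [0,0,0,0,0,0,15],
    [0,0,0,0,0,0,15],
    [0,0,0,0,0,0,15],
    [0,0,0,0,0,0,15],
    [0,0,0,0,0,0,15],
  ],
)

```text
t: 37.25
ee_pos: [0.5892, -0.04, 0.1061]
tool_rot: [[-1.0, 0.011, 0.002], [0.011, 1.0, 0.001], [-0.002, 0.001, -1.0]]
force: [-0.6, -0.8, -1.7]
finger_gap: 0.0218
```

```bash
python3 - <<'E'
from h import *
to([.5888,-.0398,.106],179.4)
f=grab('wrist','w31.png')
for p in plates(f,amax=20000): print(p)
cv2.imwrite('pics/w31z.png',cv2.resize(f['img'][100:290,30:330],None,fx=2.6,fy=2.6,interpolation=cv2.INTER_CUBIC))
E
```

```text
ee [ 0.5892 -0.04    0.1061] head 179.39 shift [0.4 0.2 0.1] gap 21.8 turn -0.000 tilt [ 0.001  0.002 -0.   ] F [-0.6 -0.8 -1.7]
(array([0.5904, 0.1573]), 51.3, 39.8, 5.3, array([462.4, 200.4]))
(array([0.5896, 0.0582]), 51.0, 38.0, 179.4, array([372.7, 202.4]))
(array([ 0.4336, -0.24  ]), 42.7, 29.5, 159.0, array([35.3, 40.7]))
(array([ 0.43  , -0.1446]), 21.3, 20.9, 2.8, array([123.7,  14.3]))
(array([ 0.4612, -0.1217]), 82.1, 48.9, 128.3, array([150.1,  43.6]))
```

View pics/w31z.png

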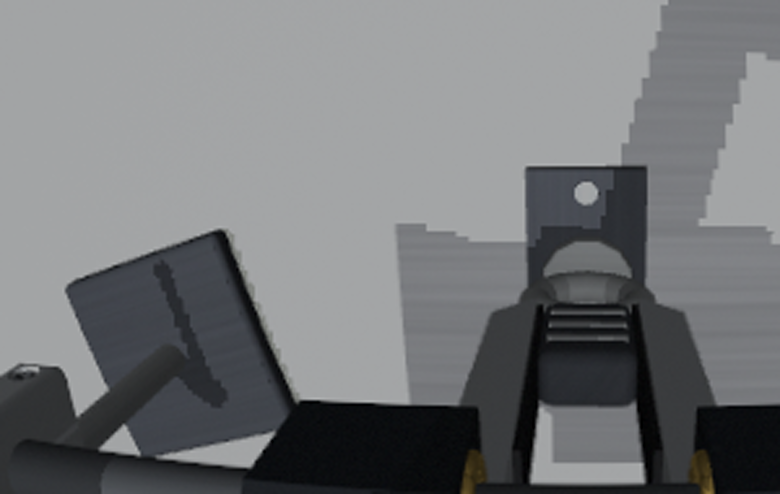

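Request:
move_arm(
  series=[
    [0,0,-2,0,0,0,15],
    [0,0,-4,0,0,0,15],
    [0,0,-8,0,0,0,15],
    [0,0,-13,0,0,0,15],
    [0,0,-16,0,0,0,15],
    [0,0,-17,0,0,0,15],
    [0,0,-14,0,0,0,15],
    [0,0,-9,0,0,0,15],
    [0,0,-4,0,0,0,15],
    [0,0,-1,0,0,0,15],
  ],
)

```text
t: 38.13
ee_pos: [0.5896, -0.0398, 0.201]
tool_rot: [[-1.0, 0.011, 0.004], [0.011, 1.0, 0.002], [-0.004, 0.002, -1.0]]
force: [0.4, 0.1, -2.3]
finger_gap: 0.022
```

```bash
python3 - <<'E'
from h import *
f=grab('wrist','w32.png')
to([.65,-.09,.205],179.4)
for p in plates(f,amax=20000): print(p)
cv2.imwrite('pics/w32z.png',cv2.resize(f['img'][100:290,130:430],None,fx=2.6,fy=2.6,interpolation=cv2.INTER_CUBIC))
E
```

```text
ee [ 0.5896 -0.0398  0.2009] head 179.38 shift [-60.9 -49.5  -3.9] gap 21.5 turn -0.000 tilt [ 0.002  0.004 -0.   ] F [ 0.  -0.4 -2.2]
(array([0.5906, 0.158 ]), 50.2, 37.8, 5.4, array([416.8, 177.7]))
(array([0.5901, 0.0589]), 50.2, 37.1, 179.1, array([342.2, 177.5]))
(array([ 0.5874, -0.0397]), 59.7, 37.1, 179.4, array([253.7, 169.5]))
(array([ 0.4485, -0.1194]), 90.2, 59.3, 144.0, array([179.2,  53.3]))
```

View pics/w32z.png

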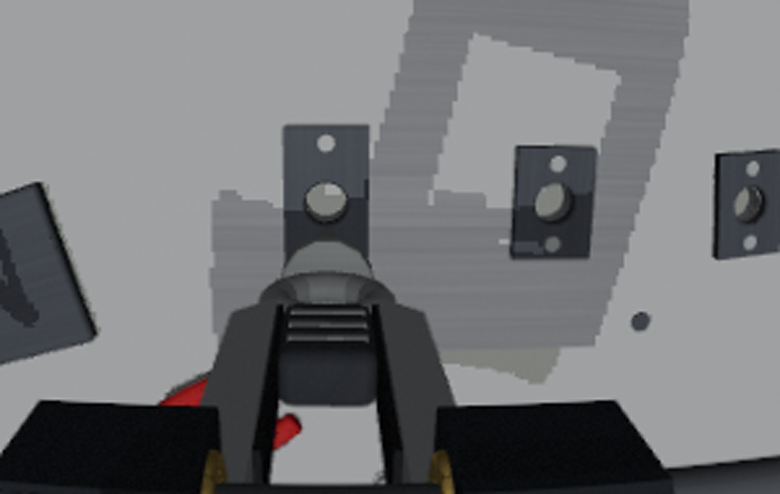

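Request:
move_arm(
  series=[
    [-4,-3,-2,0,0,0,15],
    [-9,-6,-2,0,0,0,15],
    [-12,-8,-2,0,0,0,15],
    [-12,-8,-2,0,0,0,15],
    [-10,-7,-1,0,0,0,15],
    [-6,-4,0,0,0,0,15],
    [-3,-2,0,0,0,0,15],
    [-1,0,0,0,0,0,15],
    [0,0,0,0,0,0,15],
    [0,0,0,0,0,0,15],
  ],
)

```text
t: 39.02
ee_pos: [0.6475, -0.0819, 0.2014]
tool_rot: [[-1.0, 0.012, -0.01], [0.011, 1.0, 0.005], [0.01, 0.005, -1.0]]
force: [-0.3, -0.6, -2.6]
finger_gap: 0.0216
```

```bash
python3 - <<'E'
from h import *
f=grab('wrist','w33.png')
to([.65,-.09,.205],179.4)
for p in [[.6105,-.2268,.147],[.5824,-.2342,.155],[.6385,-.2194,.147],[.6385,-.2194,.012]]: print(proj(f,p,True))
E
```

```text
ee [ 0.6473 -0.0818  0.2013] head 179.35 shift [-2.7 -8.1 -3.7] gap 21.4 turn -0.001 tilt [ 0.005 -0.01   0.   ] F [-0.1 -0.1 -2.7]
[ 91.49410447 162.50734632]
[ 77.30787043 132.34522221]
[101.99535671 192.9948891 ]
[150.21354151 166.17359392]
```

View pics/w33.png

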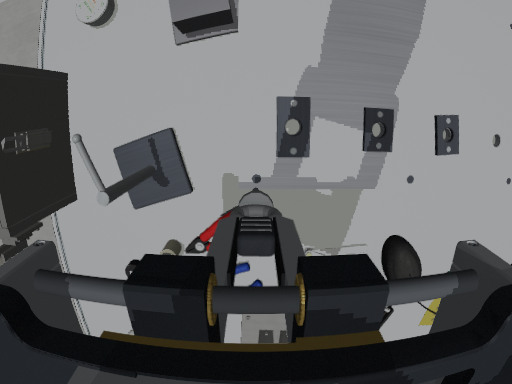

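```bash
python3 - <<'E'
from h import *
f=grab('wrist')
cv2.imwrite('pics/w33z.png',cv2.resize(f['img'][110:220,50:200],None,fx=5,fy=5,interpolation=cv2.INTER_CUBIC))
for uv,z in [((76,139),.155),((103,198),.147),((150,170),.012)]: print(onz(f,uv,z,True))
E
```

```text
[ 0.5878856  -0.23601513  0.155     ]
[ 0.64299206 -0.21888299  0.147     ]
[ 0.6434126  -0.21996659  0.012     ]
```

View pics/w33z.png

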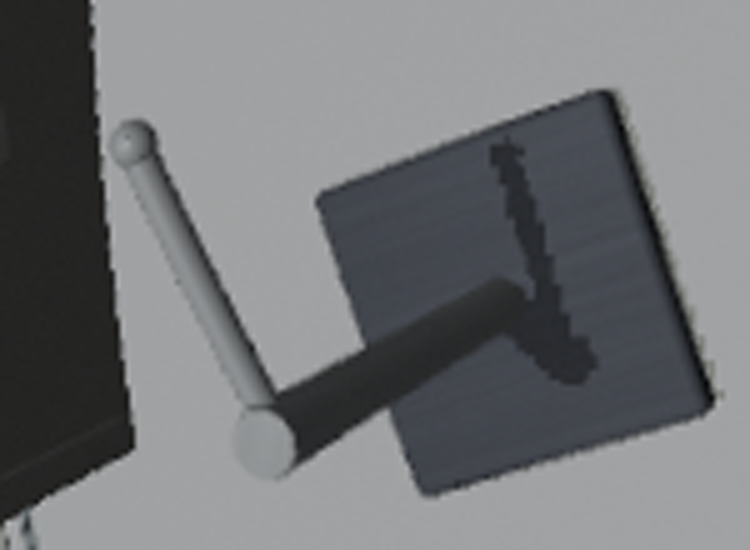

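```bash
python3 - <<'E'
from h import *
t=grab('top')
f=grab('wrist')
for z in (0,.1,.15,.2): print(z,[onz(t,uv,z)[:2].round(3) for uv in [(400,165),(400,225),(420,230),(415,160)]],[onz(f,uv,z,True)[:2].round(3) for uv in [(75,90),(75,200),(0,75)]])
import sys
C=[(318,197),(608,92),(714,405),(428,495)]
P=np.array([onz(f,(50+x/5,110+y/5),.012,True)[:2] for x,y in C]);print(P,P.mean(0))
s=cv2.imread('pics/scene0.png');cv2.imwrite('pics/s4.png',cv2.resize(s[130:330,320:512],None,fx=3.2,fy=3,interpolation=cv2.INTER_CUBIC))
E
```

```text
0 [array([ 0.706, -0.362]), array([ 0.503, -0.35 ]), array([ 0.488, -0.414]), array([ 0.724, -0.414])] [array([ 0.525, -0.339]), array([ 0.689, -0.358]), array([ 0.472, -0.509])]
0.1 [array([ 0.68 , -0.324]), array([ 0.494, -0.313]), array([ 0.48 , -0.372]), array([ 0.697, -0.371])] [array([ 0.538, -0.272]), array([ 0.659, -0.285]), array([ 0.499, -0.397])]
0.15 [array([ 0.668, -0.305]), array([ 0.49 , -0.294]), array([ 0.476, -0.351]), array([ 0.683, -0.35 ])] [array([ 0.545, -0.238]), array([ 0.644, -0.249]), array([ 0.513, -0.341])]
0.2 [array([ 0.655, -0.286]), array([ 0.485, -0.276]), array([ 0.472, -0.329]), array([ 0.67 , -0.329])] [array([ 0.552, -0.204]), array([ 0.63 , -0.213]), array([ 0.526, -0.285])]
[[ 0.61403915 -0.27194531]
 [ 0.59075488 -0.18688203]
 [ 0.67306686 -0.16317168]
 [ 0.69798737 -0.24752983]] [ 0.64396206 -0.21738221]
```

View pics/s4.png

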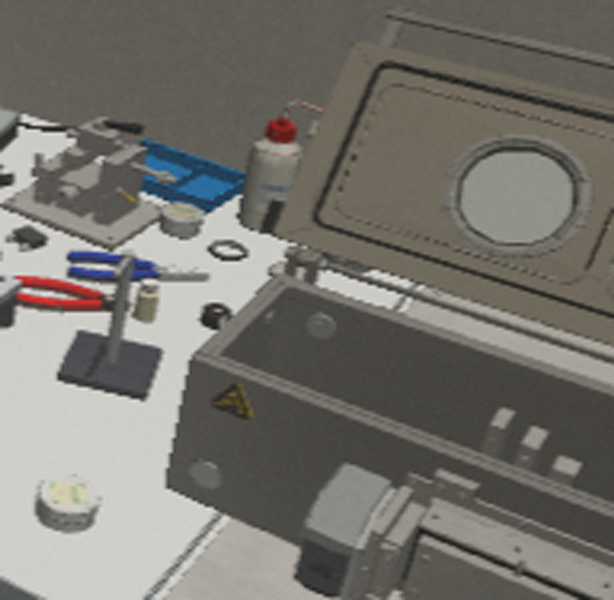

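Request:
move_arm(
  series=[
    [8,0,0,0,-0.005,0,15],
    [16,0,0,0,-0.005,0,15],
    [18,-2,0,0,0,0,15],
    [18,-4,0,0,0,0,15],
    [14,-5,0,0,0,0,15],
    [8,-5,0,0,0,-0.06,15],
    [4,-4,0,0,0,-0.08,15],
    [0,0,0,0,0,-0.08,15],
    [0,0,0,0,0,-0.05,15],
    [0,0,0,0,0,-0.02,15],
  ],
)

```text
t: 40.05
ee_pos: [0.5559, -0.0987, 0.2052]
tool_rot: [[-0.956, -0.292, 0.007], [-0.292, 0.956, 0.003], [-0.008, 0.001, -1.0]]
force: [-1.3, 0.4, -1.6]
finger_gap: 0.0217
```

```bash
python3 - <<'E'
from h import *
to([.557,-.2436,.1815],196)
f=grab('wrist','w34.png')
E
```

```text
ee [ 0.5559 -0.0987  0.2052] head 197.00 shift [  41.5 -138.9   23.3] gap 21.7 turn 0.017 tilt [ 0.001  0.008 -0.   ] F [-1.3  0.4 -1.6]
```

View pics/w34.png

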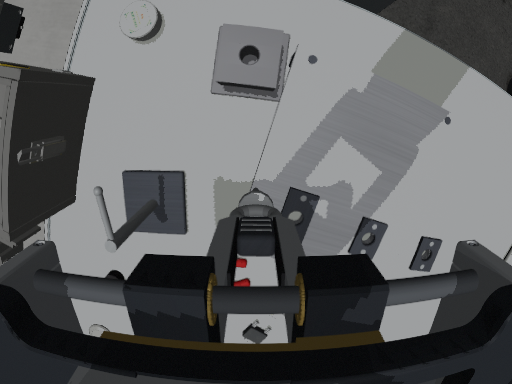

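Request:
move_arm(
  series=[
    [3,-6,0,0,0.004,0.01,15],
    [5,-14,1,0,0.004,0.007,15],
    [7,-20,1,0,0,0,15],
    [8,-22,2,0,0,0,15],
    [8,-22,2,0,0,0,15],
    [7,-18,2,0,0,0,15],
    [5,-12,0,0,0,0,15],
    [3,-7,0,0,0,0,15],
    [1,-3,0,0,0,0,15],
    [0,0,0,0,0,0,15],
  ],
)

```text
t: 40.93
ee_pos: [0.544, -0.2432, 0.1974]
tool_rot: [[-0.964, -0.267, -0.001], [-0.267, 0.964, -0.003], [0.002, -0.002, -1.0]]
force: [-0.0, 0.8, -4.2]
finger_gap: 0.0221
```

```bash
python3 - <<'E'
from h import *
to([.557,-.2436,.1775],196)
f=grab('wrist','w35.png')
for p in [[.5878,-.2348,.155],[.643,-.2185,.147]]: print(proj(f,p,True))
E
```

```text
ee [ 0.544  -0.2432  0.1974] head 195.48 shift [-12.4  -3.8  19.9] gap 22.1 turn -0.009 tilt [-0.002 -0.002  0.   ] F [-0.   0.8 -4.2]
[251.99362163 256.5017806 ]
[253.40690828 305.25244322]
```

View pics/w35.png

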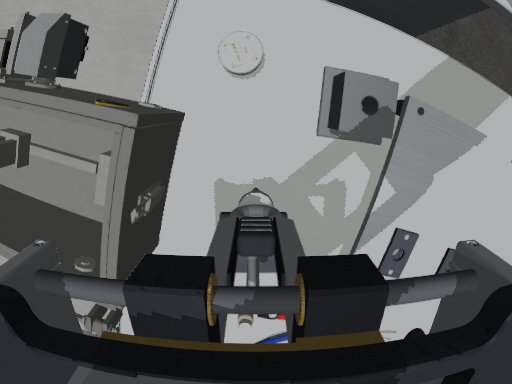

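```bash
python3 - <<'E'
from h import *
f=cv2.imread('pics/w35.png')
cv2.imwrite('pics/w35z.png',np.clip(cv2.resize(f[200:330,200:320],None,fx=4.6,fy=4.6,interpolation=cv2.INTER_CUBIC)*1.0,0,255))
E
```

```text
[ WARN:0@0.446] global loadsave.cpp:1063 imwrite_ Unsupported depth image for selected encoder is fallbacked to CV_8U.
```

View pics/w35z.png

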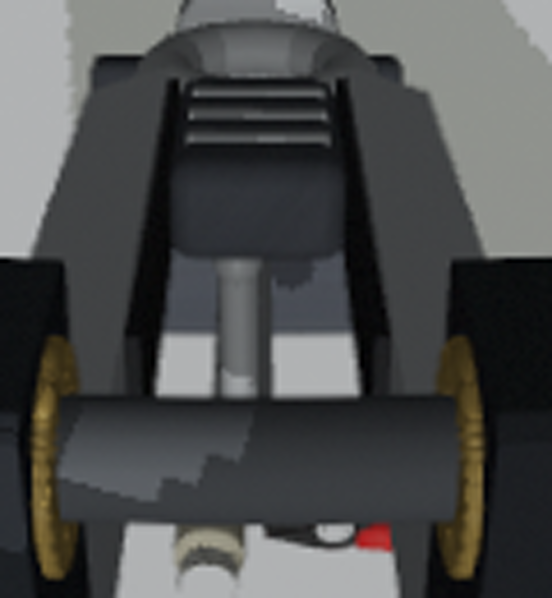

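Request:
move_arm(
  series=[
    [-1,-1.5,2,-0.001,-0.001,-0.005,15],
    [-2,-1.5,4,-0.001,-0.001,-0.004,15],
    [-2,-0.7,5,0,0,0,15],
    [-1,0,4,0,0,0,15],
    [0,0,3,0,0,0,15],
    [0,0,1.5,0,0,0,15],
    [0,0,0,0,0,0,15],
    [0,0,0,0,0,0,15],
    [0,0,0,0,0,0,15],
    [0,0,0,0,0,0,15],
  ],
)

```text
t: 41.82
ee_pos: [0.5523, -0.2393, 0.1752]
tool_rot: [[-0.959, -0.283, -0.001], [-0.283, 0.959, 0.003], [-0.0, 0.003, -1.0]]
force: [0.4, -0.3, -1.6]
finger_gap: 0.0218
```

```bash
python3 - <<'E'
from h import *
to([.557,-.2436,.1775],196)
f=grab('wrist','w36.png')
for p in [[.5878,-.2348,.155],[.643,-.2185,.147]]: print(proj(f,p,True))
cv2.imwrite('pics/w36z.png',cv2.resize(f['img'][200:330,200:320],None,fx=4.6,fy=4.6,interpolation=cv2.INTER_CUBIC))
s=grab('scene');cv2.imwrite('pics/s5.png',cv2.resize(s['img'][170:290,290:410],None,fx=5,fy=5,interpolation=cv2.INTER_CUBIC))
E
```

```text
ee [ 0.5523 -0.2393  0.1752] head 196.45 shift [-3.3 -5.4 -2.4] gap 21.8 turn 0.008 tilt [ 0.003  0.    -0.   ] F [ 0.4 -0.3 -1.6]
[248.64653243 259.44978554]
[249.46014711 312.01154546]
```

View pics/w36z.png

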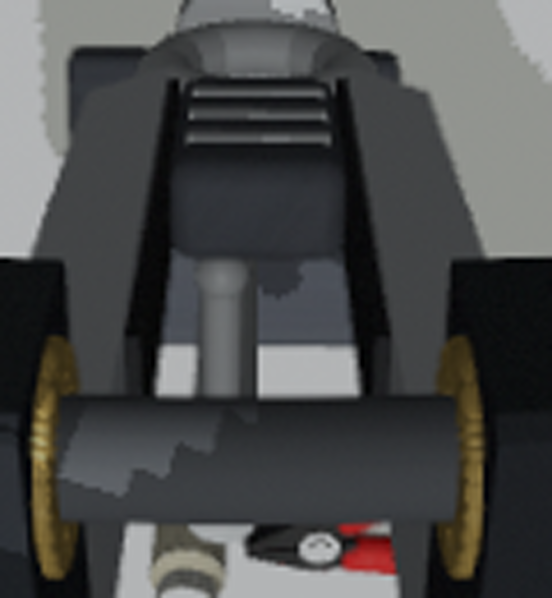

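View pics/s5.png

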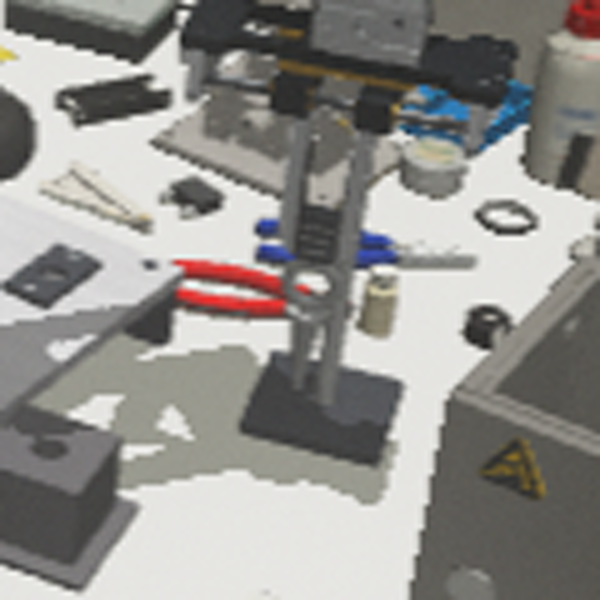

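Request:
move_arm(
  series=[
    [0,-1.5,-0.5,0.001,0,0.003,15],
    [0,-2,-0.5,0.001,0,0.003,15],
    [0,-1.5,-0.5,0,0,0,15],
    [0,-0.6,-0.3,0,0,0,15],
    [0,0,0,0,0,0,15],
    [0,0,0,0,0,0,15],
    [0,0,0,0,0,0,15],
    [0,0,0,0,0,0,15],
    [0,0,0,0,0,0,15],
    [0,0,0,0,0,0,15],
  ],
)

```text
t: 42.75
ee_pos: [0.5544, -0.2462, 0.1782]
tool_rot: [[-0.961, -0.276, 0.002], [-0.276, 0.961, -0.0], [-0.002, -0.001, -1.0]]
force: [-0.2, 0.7, -2.5]
finger_gap: 0.022
```

```bash
python3 - <<'E'
from h import *
to([.587,-.2348,.1765],196)
f=grab('wrist','w37.png')
for p in [[.5878,-.2348,.155],[.643,-.2185,.147]]: print(proj(f,p,True))
cv2.imwrite('pics/w37z.png',cv2.resize(f['img'][200:330,200:320],None,fx=4.6,fy=4.6,interpolation=cv2.INTER_CUBIC))
s=grab('scene');cv2.imwrite('pics/s6.png',cv2.resize(s['img'][190:260,320:390],None,fx=8,fy=8,interpolation=cv2.INTER_CUBIC))
E
```

```text
ee [ 0.5544 -0.2462  0.1782] head 196.02 shift [-34.5   1.9   1.7] gap 22.0 turn 0.000 tilt [-0.001  0.002  0.   ] F [-0.2  0.7 -2.5]
[258.53260208 257.40405562]
[258.60907745 309.7053048 ]
```

View pics/w37z.png

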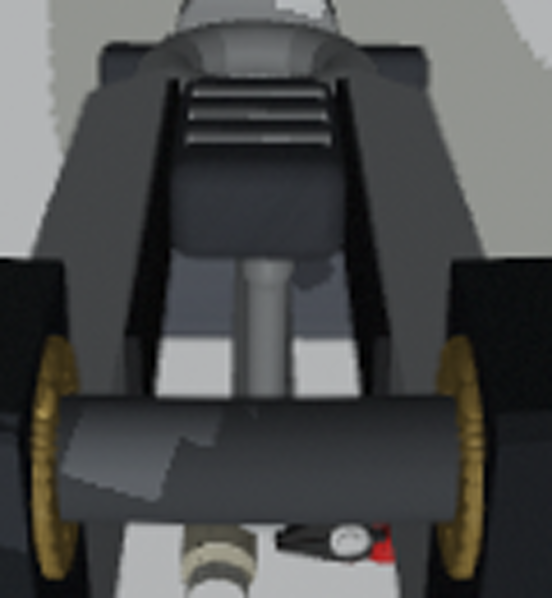

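View pics/s6.png

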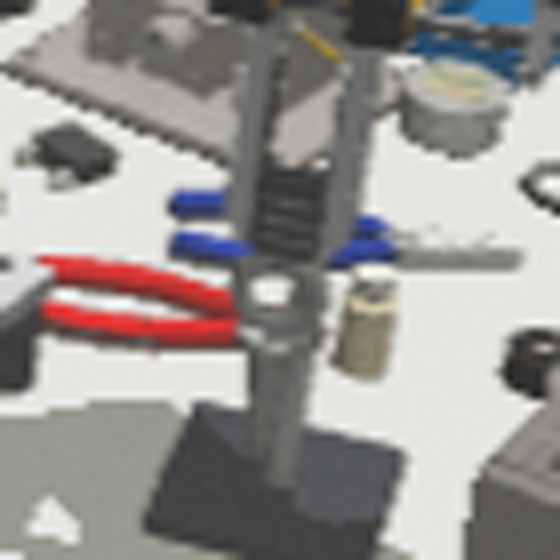

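Request:
move_arm(
  series=[
    [-1.5,0.5,0,0,0,0,15],
    [-3,0.5,0,0,0,0,15],
    [-4,0,0,0,0,0,15],
    [-4,0,0,0,0,0,15],
    [-4,0,0,0,0,0,15],
    [-3,0,0,0,0,0,15],
    [-2,0,0,0,0,0,15],
    [-1,0,0,0,0,0,15],
    [0,0,0,0,0,0,15],
    [0,0,0,0,0,0,15],
  ],
)

```text
t: 43.68
ee_pos: [0.5788, -0.2377, 0.178]
tool_rot: [[-0.961, -0.277, 0.002], [-0.277, 0.961, -0.0], [-0.002, -0.001, -1.0]]
force: [-0.4, 1.0, -2.2]
finger_gap: 0.0222
```

```bash
python3 - <<'E'
from h import *
to([.587,-.2348,.1765],196)
f=grab('wrist','w38.png')
for p in [[.5878,-.2348,.155],[.643,-.2185,.147]]: print(proj(f,p,True))
cv2.imwrite('pics/w38z.png',cv2.resize(f['img'][200:330,200:320],None,fx=4.6,fy=4.6,interpolation=cv2.INTER_CUBIC))
s=grab('scene');cv2.imwrite('pics/s7.png',cv2.resize(s['img'][190:260,320:390],None,fx=8,fy=8,interpolation=cv2.INTER_CUBIC))
E
```

```text
ee [ 0.5788 -0.2377  0.178 ] head 196.07 shift [-8.7  0.5  1.5] gap 22.2 turn 0.001 tilt [-0.001  0.002  0.   ] F [-0.4  1.  -2.2]
[256.70535351 226.6159778 ]
[256.97218765 286.06904151]
```

View pics/w38z.png

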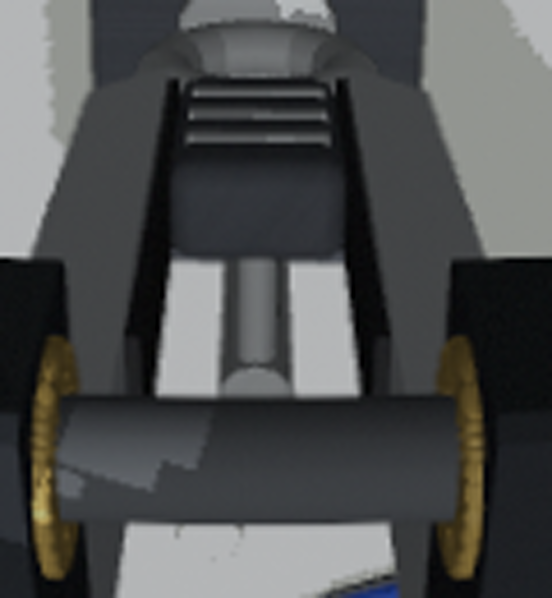

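View pics/s7.png

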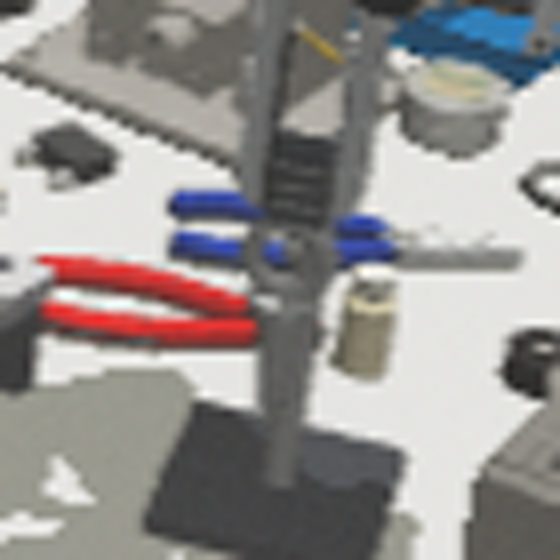

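Request:
move_arm(
  series=[
    [-1.5,0.2,0.3,0,0,0,15],
    [-3,0.2,0.3,0,0,0,15],
    [-4,0,0.5,0,0,0,15],
    [-4,0,0.5,0,0,0,15],
    [-4,0,0.5,0,0,0,15],
    [-3,0,0.5,0,0,0,15],
    [-2,0,0.5,0,0,0,15],
    [-1,0,0,0,0,0,15],
    [0,0,0,0,0,0,15],
    [0,0,0,0,0,0,15],
  ],
)

```text
t: 44.62
ee_pos: [0.6025, -0.2304, 0.1743]
tool_rot: [[-0.961, -0.277, 0.002], [-0.277, 0.961, 0.0], [-0.002, -0.0, -1.0]]
force: [0.1, -0.2, -3.4]
finger_gap: 0.0219
```

```bash
python3 - <<'E'
from h import *
to([.6155,-.2265,.162],196)
f=grab('wrist','w39.png')
cv2.imwrite('pics/w39z.png',cv2.resize(f['img'][180:330,180:340],None,fx=4,fy=4,interpolation=cv2.INTER_CUBIC))
s=grab('scene');cv2.imwrite('pics/s8.png',cv2.resize(s['img'][190:260,320:390],None,fx=8,fy=8,interpolation=cv2.INTER_CUBIC))
E
```

```text
ee [ 0.6025 -0.2304  0.1743] head 196.06 shift [-13.6   0.1  12.4] gap 21.9 turn 0.001 tilt [-0.     0.002  0.   ] F [ 0.1 -0.2 -3.4]
```

View pics/w39z.png

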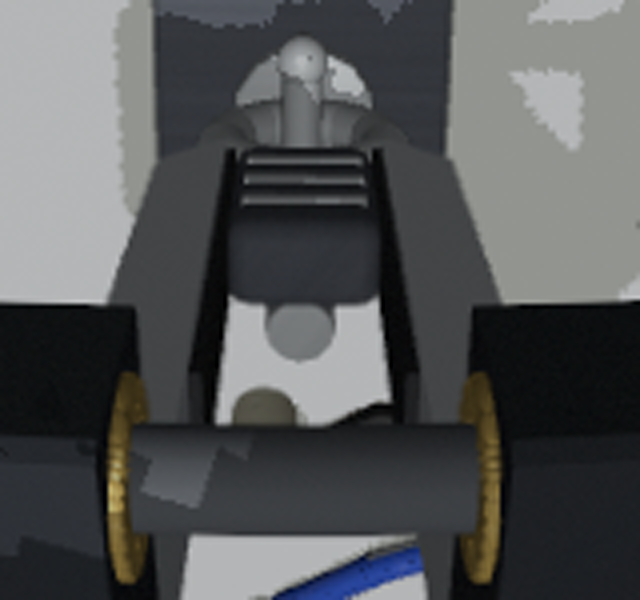

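View pics/s8.png

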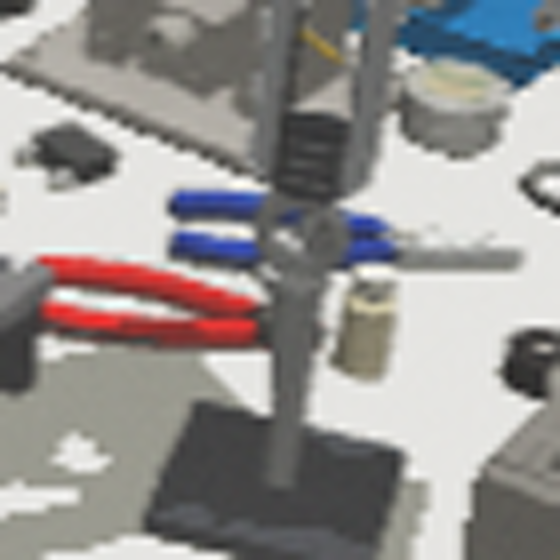

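Request:
move_arm(
  series=[
    [-1.5,0,0.5,0,0,0,15],
    [-3,0,1,0,0,0,15],
    [-3,0,1.5,0,0,0,15],
    [-2,0,1.5,0,0,0,15],
    [-1,0,1.5,0,0,0,15],
    [0,0,1.5,0,0,0,15],
    [0,0,1,0,0,0,15],
    [0,0,0.5,0,0,0,15],
    [0,0,0,0,0,0,15],
    [0,0,0,0,0,0,15],
  ],
)

```text
t: 45.55
ee_pos: [0.6131, -0.2273, 0.1641]
tool_rot: [[-0.961, -0.276, 0.001], [-0.276, 0.961, 0.0], [-0.001, -0.0, -1.0]]
force: [0.9, 0.1, -3.2]
finger_gap: 0.0214
```

```bash
python3 - <<'E'
from h import *
to([.6155,-.2265,.162],196)
f=grab('wrist','w40.png')
cv2.imwrite('pics/w40z.png',cv2.resize(f['img'][180:330,180:340],None,fx=4,fy=4,interpolation=cv2.INTER_CUBIC))
E
```

```text
ee [ 0.6131 -0.2273  0.1641] head 196.02 shift [-2.6  0.1  2.1] gap 21.4 turn 0.000 tilt [-0.     0.001  0.   ] F [ 0.9  0.1 -3.2]
```

View pics/w40z.png

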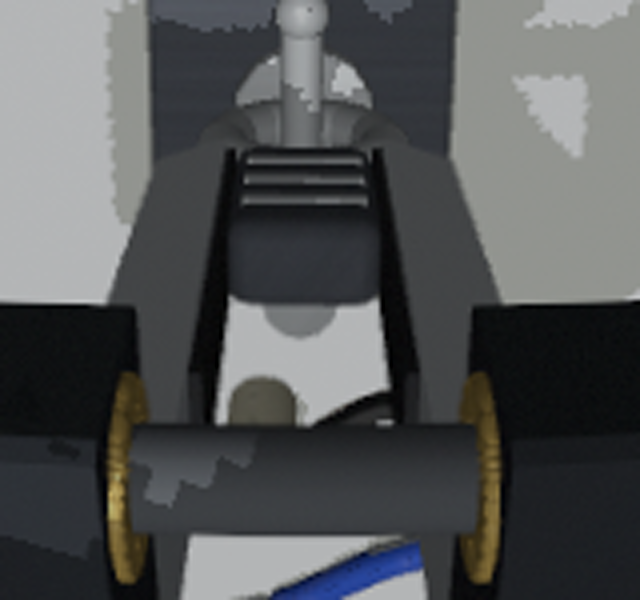

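Request:
move_arm(
  series=[
    [0,0,0.5,0,0,0,15],
    [0,0,0.5,0,0,0,15],
    [0,0,0.5,0,0,0,15],
    [0,0,0.5,0,0,0,15],
    [0,0,0.5,0,0,0,15],
    [0,0,0.5,0,0,0,15],
    [0,0,0,0,0,0,15],
    [0,0,0,0,0,0,15],
    [0,0,0,0,0,0,15],
    [0,0,0,0,0,0,15],
  ],
)

```text
t: 46.43
ee_pos: [0.6135, -0.2277, 0.1631]
tool_rot: [[-0.961, -0.276, 0.003], [-0.276, 0.961, -0.001], [-0.003, -0.002, -1.0]]
force: [-1.0, -0.9, -0.7]
finger_gap: 0.0215
```

```bash
python3 - <<'E'
from h import *
to([.6155,-.2265,.162],196)
E
```

```text
ee [ 0.6135 -0.2277  0.1631] head 196.01 shift [-2.2  0.6  1.1] gap 21.5 turn 0.000 tilt [-0.002  0.003  0.   ] F [-1.  -0.9 -0.7]
```

Request:
move_arm(
  series=[
    [0,0,0.4,0,0,0,15],
    [0,0,0.2,0,0,0,20],
    [0,0,0,0,0,0,23],
    [0,0,0,0,0,0,26],
    [0,0,0,0,0,0,30],
    [0,0,0,0,0,0,36],
    [0,0,0,0,0,0,42],
    [0,0,0,0,0,0,50],
    [0,0,0,0,0,0,50],
    [0,0,0,0,0,0,50],
  ],
)

```text
t: 47.27
ee_pos: [0.6153, -0.2287, 0.1644]
tool_rot: [[-0.961, -0.276, 0.008], [-0.276, 0.961, -0.003], [-0.007, -0.005, -1.0]]
force: [-0.0, -0.1, 0.7]
finger_gap: 0.0497
```

```bash
python3 - <<'E'
from h import *
to([.6155,-.2265,.162],196)
f=grab('wrist','w41.png')
cv2.imwrite('pics/w41z.png',cv2.resize(f['img'][180:330,180:340],None,fx=4,fy=4,interpolation=cv2.INTER_CUBIC))
s=grab('scene');cv2.imwrite('pics/s9.png',cv2.resize(s['img'][180:270,310:400],None,fx=6,fy=6,interpolation=cv2.INTER_CUBIC))
E
```

```text
ee [ 0.6153 -0.2287  0.1644] head 196.01 shift [-0.8  2.1  2.4] gap 49.7 turn 0.000 tilt [-0.005  0.007  0.   ] F [-0.  -0.1  0.7]
```

View pics/w41z.png

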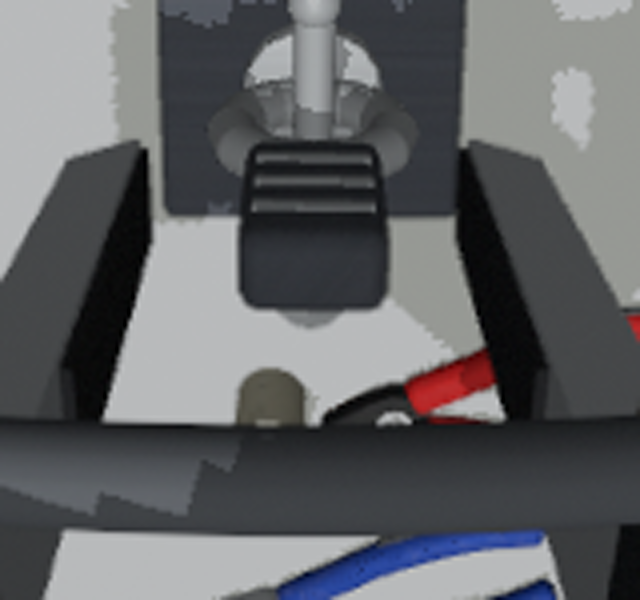

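View pics/s9.png

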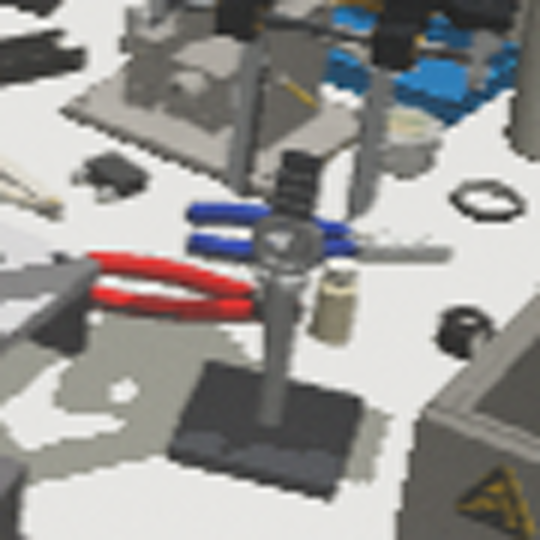

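Request:
move_arm(
  series=[
    [0,0,-3,0,0,0,60],
    [0,0,-8,0,0,0,60],
    [0,0,-14,0,0,0,60],
    [0,0,-16,0,0,0,60],
    [0,0,-16,0,0,0,60],
    [0,0,-16,0,0,0,60],
    [0,0,-14,0,0,0,60],
    [0,0,-10,0,0,0,60],
    [0,0,-5,0,0,0,60],
    [0,0,0,0,0,0,60],
  ],
)

```text
t: 48.2
ee_pos: [0.6142, -0.2282, 0.2751]
tool_rot: [[-0.961, -0.276, 0.008], [-0.276, 0.961, -0.004], [-0.007, -0.006, -1.0]]
force: [0.9, -0.0, 0.0]
finger_gap: 0.0597
```

```bash
python3 - <<'E'
from h import *
to([.56,.06,.26],180)
f=grab('wrist','w42.png')
for p in plates(f,amax=20000): print(p)
E
```

```text
ee [ 0.6142 -0.2282  0.2751] head 196.01 shift [-27.3 292.1  13.6] gap 59.7 turn 0.279 tilt [-0.006  0.007  0.   ] F [ 0.9 -0.   0. ]
(array([ 0.7631, -0.397 ]), 52.9, 45.4, 102.0, array([125.9, 227.2]))
(array([0.5904, 0.1567]), 49.0, 39.8, 4.5, array([473.2, 217.9]))
(array([0.5904, 0.0569]), 48.0, 39.2, 179.9, array([434.7, 201.8]))
(array([ 0.5894, -0.0422]), 65.5, 37.5, 179.6, array([384.7, 188.2]))
(array([ 0.6341, -0.2233]), 78.1, 75.7, 107.5, array([259.3, 182.3]))
(array([ 0.6839, -0.546 ]), 276.5, 47.3, 90.0, array([ 63.1, 158.5]))
(array([ 0.6015, -0.6303]), 115.8, 46.0, 92.5, array([20.3, 94.4]))
(array([ 0.53  , -0.1105]), 249.5, 16.4, 179.5, array([359.3, 133.6]))
(array([ 0.6073, -0.3616]), 249.1, 55.1, 2.0, array([164.6, 128. ]))
(array([ 0.5095, -0.568 ]), 320.5, 6.2, 90.0, array([75.3, 46.9]))
(array([ 0.4546, -0.1627]), 91.0, 53.7, 54.4, array([338.4,  66.8]))
(array([0.3195, 0.0322]), 291.7, 140.8, 121.0, array([460.6,  22.2]))
(array([ 0.4572, -0.5806]), 196.3, 50.5, 90.0, array([69. , 16.5]))
```

View pics/w42.png

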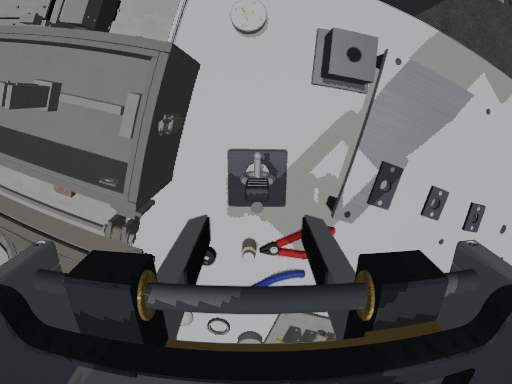

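Request:
move_arm(
  series=[
    [0,8,0,0,0,0,60],
    [0,18,0,0,0,0,60],
    [-2,28,0,0,0,0,60],
    [-2,30,0,0,0,0.05,60],
    [-2,30,0,0,0,0.06,60],
    [2,30,0,0,0,0.06,60],
    [4,28,0,0,0,0.06,60],
    [4,20,0,0,0,0.04,60],
    [2,12,0,0,0,0,60],
    [0,5,0,0,0,0,60],
  ],
)

```text
t: 49.08
ee_pos: [0.5584, -0.0104, 0.2599]
tool_rot: [[-1.0, 0.009, -0.016], [0.009, 1.0, 0.006], [0.016, 0.005, -1.0]]
force: [0.2, 0.3, -0.7]
finger_gap: 0.06
```

```bash
python3 - <<'E'
from h import *
to([.57,.06,.26],180)
f=grab('wrist','w43.png')
for p in plates(f,amax=9000): print(p)
cv2.imwrite('pics/w43z.png',cv2.resize(f['img'][100:260,60:460],None,fx=2,fy=2,interpolation=cv2.INTER_CUBIC))
s=grab('scene','scene9.png')
t=grab('top','top9.png')
E
```

```text
ee [ 0.5584 -0.0104  0.2599] head 179.51 shift [-11.   70.5   0.1] gap 60.0 turn -0.009 tilt [ 0.005 -0.016  0.   ] F [ 0.2  0.3 -0.7]
(array([0.5904, 0.1582]), 49.8, 36.1, 5.6, array([375.4, 192.5]))
(array([0.5896, 0.059 ]), 49.8, 36.6, 179.5, array([306.9, 193.3]))
(array([ 0.5888, -0.0396]), 65.9, 34.7, 179.1, array([233.1, 193. ]))
(array([ 0.4465, -0.1188]), 88.8, 55.3, 144.8, array([169.8,  87.2]))
(array([0.3245, 0.267 ]), 369.9, 76.6, 103.0, array([429.9,   8.9]))
(array([ 0.3235, -0.2806]), 376.7, 82.5, 76.2, array([87. ,  9.9]))
```

View pics/w43z.png

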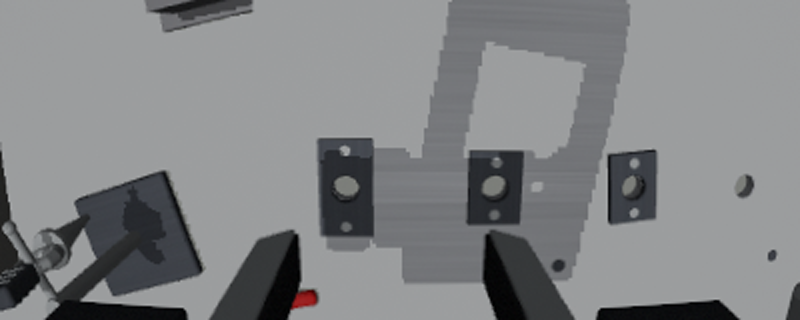

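View pics/scene9.png

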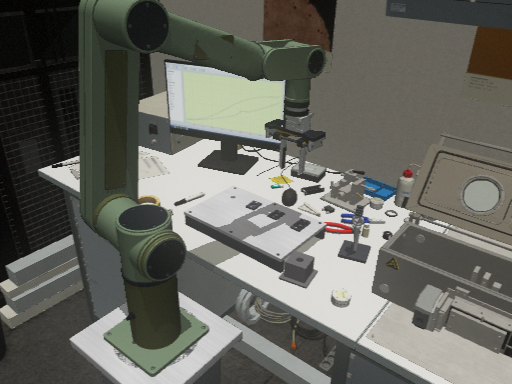

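Request:
move_arm(
  series=[
    [0,0,0,0,0,0,60],
    [0,0,0,0,0,0,60],
    [0,0,0,0,0,0,60],
    [0,0,0,0,0,0,60],
    [0,0,0,0,0,0,60],
    [0,0,0,0,0,0,60],
    [0,0,0,0,0,0,60],
    [0,0,0,0,0,0,60],
    [0,0,0,0,0,0,60],
    [0,0,0,0,0,0,60],
  ],
)

```text
t: 50.07
ee_pos: [0.5606, -0.0183, 0.2595]
tool_rot: [[-1.0, 0.017, -0.015], [0.017, 1.0, 0.003], [0.015, 0.003, -1.0]]
force: [0.4, -0.4, 0.8]
finger_gap: 0.0603
```

```bash
python3 - <<'E'
from h import *
f=grab('wrist','w44.png')
for p in plates(f,amax=3000)[:5]: print(p)
s=grab('scene');cv2.imwrite('pics/s10.png',cv2.resize(s['img'][180:270,310:400],None,fx=6,fy=6,interpolation=cv2.INTER_CUBIC))
E
```

```text
(array([0.5902, 0.1583]), 50.1, 36.8, 5.2, array([381.4, 190.2]))
(array([0.5897, 0.059 ]), 49.6, 36.4, 178.9, array([313.4, 191.3]))
(array([ 0.5896, -0.0408]), 65.6, 35.3, 178.9, array([239.1, 191.8]))
(array([ 0.4466, -0.1187]), 89.4, 56.3, 145.1, array([175.3,  85.5]))
(array([0.2936, 0.2706]), 329.3, 70.0, 90.1, array([437.3,   8.9]))
```

View pics/w44.png

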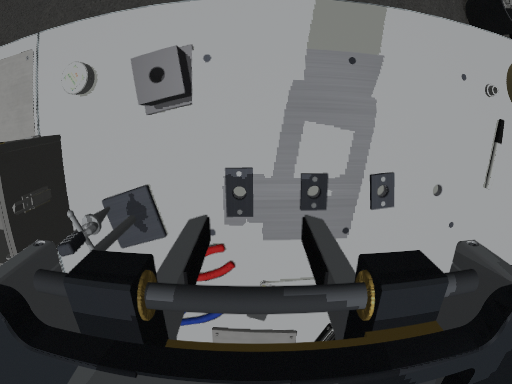

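View pics/s10.png

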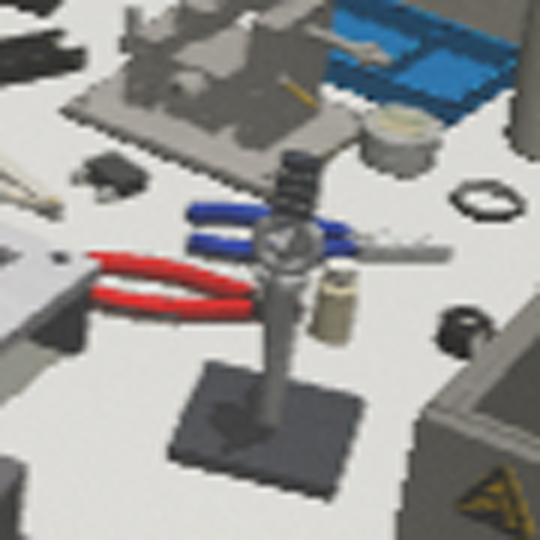

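```bash
python3 - <<'E'
from workcell import robot
print(robot.finish_job())
E
```

```text
the job is handed in; nothing more can be done
None
```

The job is done and handed in at about 50 s of the 210 s allowed, with the arm clear of everything. No verdict was reported.

- **Plates:** `plate_0` was not there at the start. I laid the long plate on hole 3 and the short one on hole 2, next to `plate_1`, which already lay on hole 1.
- **Drift:** I drove it through plates 1, 2 and 3 in that order and drew it out each time. Each time it stopped with the tool at z = 0.106 m, the height at which the collar sits on the plate, and went no deeper under a further push.
- **Hanging:** The drift hangs by its eye about half way along the peg. Two views about 1.8 s apart showed it steady.

In the last wrist picture, all three plates were flat and within about 2 mm of where the drift had seated in each hole. That is about the calibration error. The deck holes show through the plates. `plate_1` is still turned about 5° from square, but its hole is in line.

I saw no plate knocked aside and did not touch the other things on the bench. The highest wrist force in any reading was under 10 N. The top camera's positions differed from the wrist camera's by 2 to 5 mm, so I used the wrist camera's for the fits.

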